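# Dress the market stall's two-tier stand with a coaster and cup

## Robot

A 7-joint arm with a two-finger parallel gripper is mounted at the origin on the work surface. World frame = base frame: x ahead of the robot, y to its left, z up, the work surface at z = 0. Lengths are in m, angles in rad, forces in N, time in s.
With the tool pointing down it reaches from about 0.35 to 0.775 m from the base axis. Payload 3.1 kg.
Tool frame: the origin (TCP) lies at the very end of the fingers, on their centre line; the grasp point (between the pads) lies 19 mm behind it (hold_point_z is the distance from the TCP to the grasp point, in m); x points along the fingers, y is the direction in which the jaws open and shut, and the axes are right-handed (so a half turn about x gives the same grasp; the last joint's range is limited). The gripper opens to 85 mm and grips with 20 to 120 N. Pads are 22 mm wide; open, the fingers measure 114 mm over their backs; the gripper's body (76 mm by 85 mm) begins 54 mm behind the grasp point. The pads swing forward as they close: fully open they stand 13 mm farther back than shut.
Start: joints at [1.237, 0.311, 0.014, 1.512, -0.004, 1.319, -0.027], TCP at [0.158, -0.527, 0.231] pointing down, gripper open.
Joint ranges: [-2.7, 2.7], [-0.3, 1.91], [-1.27, 1.3], [0.12, 2.57], [-1.44, 4.58], [0.2, 2.03], [-3.05, 3.05]. Speed limits (rad/s): [2.79, 2.79, 3.14, 3.14, 3.14, 3.14, 3.14].

## Interface

Orientations are given as a unit quaternion [x, y, z, w].
In Python, from bench import get_state, capture, close_job, hold_point_z gives the robot as it stands.
- The arm moves only by the tool jog_arm, never from a script. Its arguments are lists of equal length, an entry for each row: "xyz": the shift along the tool's x, y, z in m, a list of three; "yaw": the turn about the tool's x in degrees. In form: {"xyz": [[dx, dy, dz], ...], "yaw": [yaw, ...]}. A call has 1 to 12 rows; each row is the pose to reach, as a shift and turn from the pose measured when the call began, along the tool's axes at that moment; what a row does not reach only later rows make up. A row lasts 1/10 s, in which the tool goes at most 50 mm and 8.59 degrees, less where a joint would pass 70% of its speed; a pose out of reach is approached as far as the arm can. A call with a gripper value outside its range is refused whole. "hand" is the opening in per cent of the stroke, from 0 (shut) to 100 (fully open), set as the call begins (left out, the last holds). The fingers move at their own pace and stop on an object; the grip force is fixed at half the most. Time passes only in rows, so rows that repeat a pose let the fingers close. It gives the time, the measured TCP pose, the force and the opening at its end, in the units of the state.
- get_state(): the state, without advancing time (a new reading comes with each control period).
- capture(name): name is "side" or "top"; returns a dict with "image" (400x640x3 uint8, blue, green, red), "fov_y" (degrees; the focal length in pixels is half the picture's height over the tangent of half this angle, whatever the lens; pixels are square), "cx", "cy" (the principal point, pixels), "k1" (the pictures are not rectified: a ray, as slopes to the right and down, at radius r is drawn at 1 + k1 r^2 times it, then the intrinsics apply), "origin" and "attitude" of the camera in the world. Camera axes: x right, y down, z forward; pixel columns grow to the right and rows downward; lengths in m; the calibration is good to about 2 mm. A picture is of the moment at which its call begins. There is no depth.
- close_job(): hands the job in, once; it reports no verdict.
The state is a dict: "time": time; "joint_pos": joint angles; "joint_velocities": joint speeds; "joint_efforts": joint torques, N m; "tcp_pos": TCP position; "eef_rot": TCP orientation; "contact_force": force on the tool from outside, world axes, zero at the start; "moment": the same for the moment, N m; "opening": finger opening in m.
Only numpy, scipy, OpenCV 4.12 (cv2) and the standard library are available. Lean on these libraries where they do the work, as an engineer would, in place of code of your own. Each camera call takes 0.05 s, during which the arm holds its last target.

## Task

Dress the display stand: put the yellow-and-blue tin upright on its bottom shelf, lengthwise and midway between the four posts, then lower the light wooden shelf board over the posts so all four holes drop over their pins and it lies level on them. Then lay the cork coaster flat in the middle of that board and set the blue cup upright in the middle of the coaster. Set the coaster and cup down rather than dropping them, let go of each thing before going on to the next, and leave the other goods on the table where they stand.

Things in the scene. Friction and masses are not known exactly. Their poses are not given: they have to be found in the camera images.
- stand: Fixed display stand. Dark wood base (bottom shelf) 110 (x) x 220 (y) x 15 tall; origin: centre of its underside, long axis y, z up. Four steel posts, 24 dia, at x = +-20, y = +-88; their flat shoulders, where the board rests, are 90 above the origin. Brass pin on each, 8 dia, top 7 tapered, rises to 117. 152 clear between the post pairs along y; long sides open. (mm)
- board_centre (a point): Light wooden upper shelf board, 66 (x) x 200 (y) x 18 thick, lying flat on the table at the start; the point is its centre, half-way up; y its long axis, z up. Four through holes, 14 dia, at x = +-20, y = +-88 (either way round fits). Seated, this point is 99 above the stand's origin. About 160 g. Can be gripped across its 66 width. (mm)
- tin_centre (a point): Closed tin, yellow with a blue lid, 50 (x) x 90 (y) x 50 tall; the point is its centre, half-way up; y its long axis, z up. About 200 g. On the bottom shelf this point is 40 above the stand's origin. (mm)
- coaster_centre (a point): Round cork coaster, 64 dia x 20 thick, flat, green inlaid disc on top; the point is its centre, half-way up. About 80 g. On the seated board this point is 118 above the stand's origin. (mm)
- cup_centre (a point): Blue ceramic cup without handle, open top, straight sides 58 dia, foot 48 dia, 75 tall; the point is on its axis, half-way up. About 180 g. On the coaster this point is 165.5 above the stand's origin. (mm)
- mug: Bystander: terracotta-coloured mug with a handle, 66 across, 80 tall; stands among the parts. Leave alone. Origin at the centre of its underside. (mm)
- bowl: Bystander: low white bowl, 100 across, 35 tall. Leave alone. Origin at the centre of its underside. (mm)
- jar: Bystander: amber glass jar with brass cap, 64 across, 85 tall. Leave alone. Origin at the centre of its underside. (mm)
- cards: Bystander: red box 90 x 65 x 30. Leave alone. Origin at the centre of its underside. (mm)
- pot: Bystander: green planter, 80 across, 70 tall. Leave alone. Origin at the centre of its underside. (mm)
- giftbox: Bystander: black box 100 x 70 x 45. Leave alone. Origin at the centre of its underside. (mm)

How it is judged:
By the outcome, as a careful person would: the job done as asked, in the order asked, and still so for the second after the job is handed in, with the robot touching nothing.
It also fails if it takes over 72 s, if anything falls off the work surface, if the arm or the gripper's body presses on something with over 40 N, if the wrist force passes 120 N, or if a joint passes its speed limit or range.

## Working session

There is one attempt and no reset: what is moved stays moved. The work goes in short steps, Python scripts to look and compute and a tool call to move; the robot and the scene stay as the last step left them, time stands still between calls to the robot, and variables do not carry over. Pictures are saved under pics/ and viewed, and the job is handed in when it is done.

Besides the shell and the picture viewer there is one more tool, called after "Call:" by a JSON object that holds its "fn" and its "kwargs", one argument or row to a line. jog_arm: Moves the arm, as the interface text tells. Its arguments: {"type":"object","properties":{"xyz":{"type":"array"},"yaw":{"type":"array"},"hand":{"type":"number"}},"required":["xyz","yaw"]}

```bash
ls; mkdir -p pics; python3 - <<'E'
from bench import get_state, capture, hold_point_z
import cv2
s=get_state(); print({k:s[k] for k in ('time','tcp_pos','eef_rot','opening','contact_force')}); print(hold_point_z)
for n in('side','top'):
    c=capture(n); cv2.imwrite(f'pics/{n}0.png',c['image']); print(n,{k:v for k,v in c.items() if k!='image'})
E
```

```text
pics
{'time': 0.0, 'tcp_pos': array([ 0.15801798, -0.52603704,  0.23021301]), 'eef_rot': array([-0.69943448, -0.10365744,  0.69974448, -0.10200104]), 'opening': 0.08565245467638208, 'contact_force': array([-0.59916576, -0.71591779,  0.43154187])}
0.0187
side {'fov_y': 53.972830077098706, 'cx': 317.7254979121593, 'cy': 207.05693909763363, 'k1': 0.003879419292926259, 'origin': array([-0.05930368,  0.69572746,  0.58420811]), 'attitude': array([-0.32868897,  0.80910407, -0.451485  ,  0.18296301])}
top {'fov_y': 48.93270420587161, 'cx': 316.12933172497225, 'cy': 196.861764713942, 'k1': -0.03571181856097928, 'origin': array([0.33481839, 0.07892428, 1.5131747 ]), 'attitude': array([-0.69652763,  0.71327137, -0.05496297,  0.05542824])}
```

View pics/top0.png

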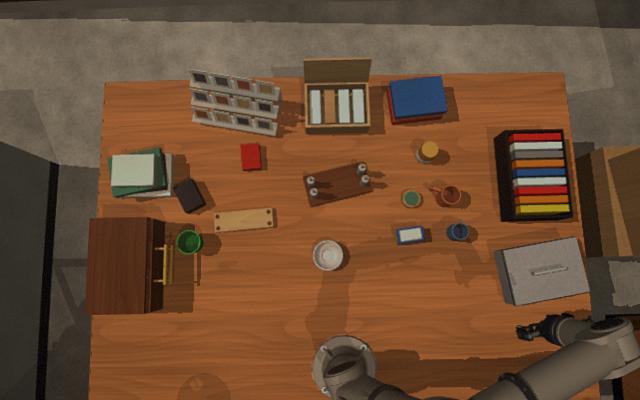

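View pics/side0.png

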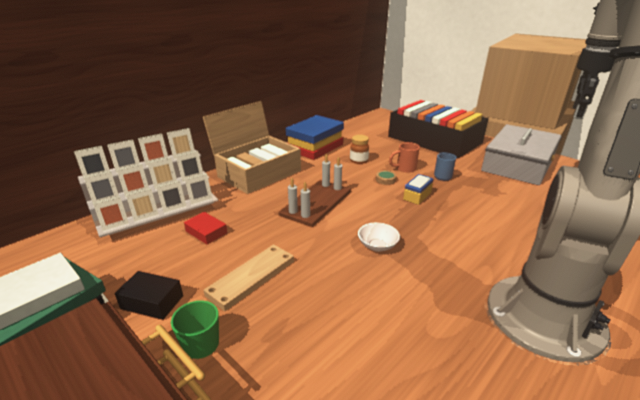

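```bash
cat > h.py <<'E'
import numpy as np, cv2
from scipy.spatial.transform import Rotation as R
from bench import get_state, capture
def cam(c):
    f=200/np.tan(np.radians(c['fov_y']/2)); return f,R.from_quat(c['attitude']).as_matrix(),np.array(c['origin'])
def proj(c,P):
    f,M,o=cam(c); p=(np.atleast_2d(P)-o)@M; s=p[:,:2]/p[:,2:]
    s=s*(1+c['k1']*(s**2).sum(1,keepdims=True)); return s*f+[c['cx'],c['cy']]
def rays(c,uv):
    f,M,o=cam(c); d=(np.atleast_2d(uv)-[c['cx'],c['cy']])/f; s=d.copy()
    for _ in range(10): s=d/(1+c['k1']*(s**2).sum(1,keepdims=True))
    return o,np.c_[s,np.ones(len(s))]@M.T
def plane(c,uv,z):
    o,d=rays(c,uv); return o+d*((z-o[2])/d[:,2])[:,None]
def tri(c1,uv1,c2,uv2):
    out=[]
    for a,b in zip(np.atleast_2d(uv1),np.atleast_2d(uv2)):
        A=np.zeros((3,3));y=np.zeros(3);L=[]
        for c,u in((c1,a),(c2,b)):
            o,d=rays(c,u);d=d[0]/np.linalg.norm(d[0]);Q=np.eye(3)-np.outer(d,d);A+=Q;y+=Q@o;L.append((o,d,Q))
        p=np.linalg.solve(A,y);out.append(np.r_[p,[np.linalg.norm(Q@(p-o)) for o,d,Q in L]])
    return np.array(out)
def mid(c): return c
def tool():
    s=get_state(); return np.array(s['tcp_pos']),R.from_quat(s['eef_rot']).as_matrix()
def rel(target,head_y):
    """shift in tool axes to target xyz, and yaw (deg) about tool x so jaw axis (mod 180) has world heading head_y deg"""
    p,M=tool(); d=M.T@(np.array(target)-p)
    cur=np.degrees(np.arctan2(M[1,1],M[0,1])); dy=(head_y-cur+90)%180-90
    # tool x points down => positive turn about tool x is negative world
    return np.round(d,4),round(-dy,2),round(cur,2),M[:,0].round(4)
def shot(n,name,box=None,k=1):
    c=capture(n); im=c['image']
    if box: x0,y0,x1,y1=box; im=cv2.resize(im[y0:y1,x0:x1],None,fx=k,fy=k,interpolation=cv2.INTER_CUBIC)
    cv2.imwrite('pics/'+name+'.png',im); return c
E
python3 - <<'E'
import cv2
t=cv2.imread('pics/top0.png');s=cv2.imread('pics/side0.png')
def z(im,x0,y0,x1,y1,k,n): cv2.imwrite(f'pics/{n}.png',cv2.resize(im[y0:y1,x0:x1],None,fx=k,fy=k,interpolation=cv2.INTER_CUBIC))
z(t,200,150,360,250,5,'z1');z(t,340,150,500,260,5,'z2')
z(s,200,150,360,310,5//2+1,'z3');z(s,270,140,470,240,4,'z4')
E
```

```text
(no output)
```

View pics/z1.png

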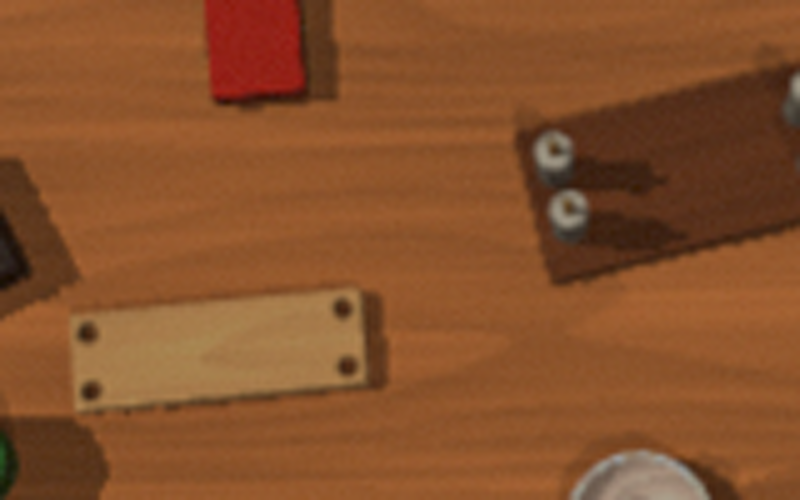

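View pics/z2.png

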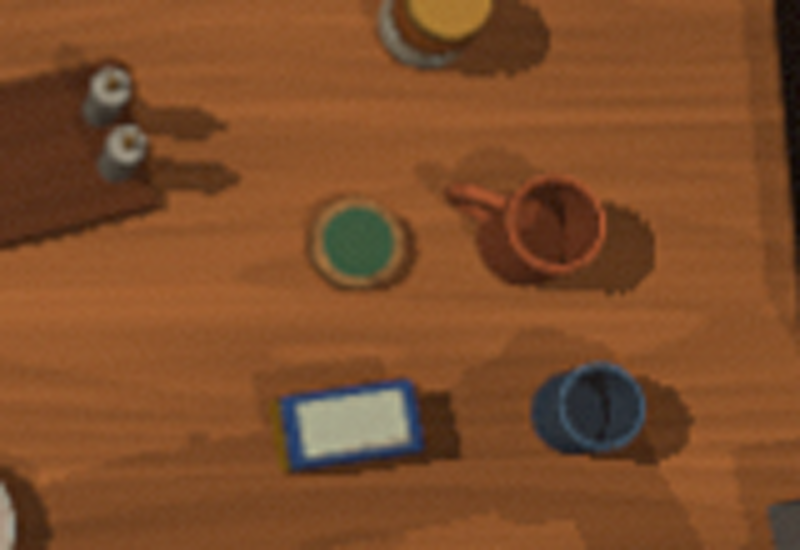

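View pics/z3.png

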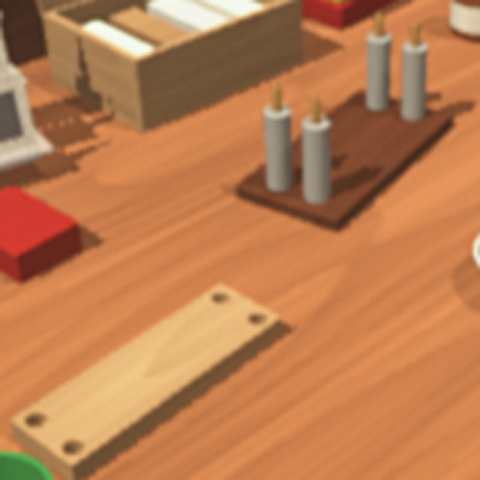

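View pics/z4.png

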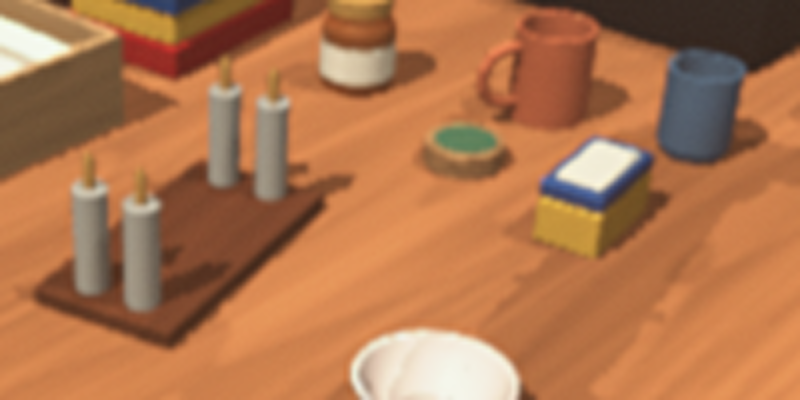

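```bash
cat > m.py <<'E'
from h import *
T=capture('top');S=capture('side')
def cents(c,mask,box,amin,show=''):
    x0,y0,x1,y1=box;m=np.zeros_like(mask);m[y0:y1,x0:x1]=mask[y0:y1,x0:x1]
    n,l,st,ce=cv2.connectedComponentsWithStats(m)
    return [(ce[i].round(2),st[i,4],(l==i).astype(np.uint8)) for i in range(1,n) if st[i,4]>=amin]
th=cv2.cvtColor(T['image'],cv2.COLOR_BGR2HSV);sh=cv2.cvtColor(S['image'],cv2.COLOR_BGR2HSV)
R_=lambda h,lo,hi:(cv2.inRange(h,lo,hi)>0).astype(np.uint8)
def hdg(a,b): d=b-a; return np.degrees(np.arctan2(d[1],d[0]))
# board
def rect(c,m,z):
    cn=max(cv2.findContours(m,0,cv2.CHAIN_APPROX_NONE)[0],key=cv2.contourArea).reshape(-1,2).astype(float)
    P=plane(c,cn,z)[:,:2]*1000; r=cv2.minAreaRect(P.astype(np.float32)); return r
E
python3 - <<'E'
from m import *
print(T['image'][219,244],th[219,244],th[205,330],th[183,338])
for s,a,b in(('board',(14,100,120),(24,200,255)),):
    for c,n,A,m in cents(T,R_(th,a,b),(205,200,280,240),100): print(s,c,n,rect(T,m,.018),plane(T,c,.018))
# pillars: low saturation
for c,n,A,m in [] : pass
for c,n,m in cents(T,R_(th,(0,0,120),(179,60,255)),(295,150,380,210),4): print('gray',c,n,plane(T,c,.09))
for c,n,m in cents(T,R_(th,(40,60,30),(90,255,255)),(395,180,430,210),10): print('green',c,n,plane(T,c,.02))
for c,n,m in cents(T,R_(th,(90,40,40),(130,255,255))|R_(th,(0,0,150),(179,70,255)),(390,220,430,250),10): print('tin',c,n,plane(T,c,.05),rect(T,m,.05))
for c,n,m in cents(T,R_(th,(90,40,20),(130,255,255)),(440,215,475,245),10):
    print('cup',c,n)
E
```

```text
[ 75 122 167] [ 15 140 167] [ 12 176 155] [ 11 184  93]Traceback (most recent call last):
  File "<stdin>", line 4, in <module>
ValueError: not enough values to unpack (expected 4, got 3)
```

```bash
cat > m2.py <<'E'
from m import *
for c,n,m in cents(T,R_(th,(13,60,110),(26,165,255)),(205,200,280,240),100): print('board',c,n,rect(T,m,.018),plane(T,c,.018))
for c,n,m in cents(T,R_(th,(0,0,120),(179,60,255)),(295,150,380,210),4): print('gray',c,n,plane(T,c,.09))
for c,n,m in cents(T,R_(th,(40,60,30),(90,255,255)),(395,180,430,210),10): print('green',c,n,plane(T,c,.02))
for c,n,m in cents(S,R_(sh,(40,60,30),(90,255,255)),(365,165,405,190),10): print('green side',c,n,plane(S,c,.02))
for c,n,m in cents(T,R_(th,(90,40,40),(130,255,255))|R_(th,(0,0,150),(179,70,255)),(390,220,430,250),10): print('tin',c,n,plane(T,c,.05),rect(T,m,.05))
for c,n,m in cents(S,R_(sh,(90,40,40),(130,255,255))|R_(sh,(0,0,150),(179,70,255)),(400,170,440,210),10): print('tinS',c,n,plane(S,c,.05),rect(S,m,.05))
for c,n,m in cents(T,R_(th,(90,40,20),(130,255,255)),(440,215,475,245),10):
    print('cup',c,n)
for c,n,m in cents(S,R_(sh,(90,40,20),(130,255,255)),(430,145,460,185),10):
    print('cupS',c,n)
# clicked
z1=lambda p:np.array(p)/5+[200,150]-.4; z2=lambda p:np.array(p)/5+[340,150]-.4; z3=lambda p:(np.array(p)+.5)/3+[200,150]-.5;z4=lambda p:(np.array(p)+.5)/4+[270,140]-.5
print('pins top z.117',plane(T,[z1((554,146)),z1((570,206)),z2((113,83)),z2((131,142))],.115)*1000)
print('shoulders',plane(T,[z1((554,152)),z1((568,209)),z2((112,86)),z2((126,145))],.09)*1000)
print('pins S tips',plane(S,[z3((278,88)),z3((316,99)),z4((226,58)),z4((274,71))],.117)*1000)
ps=z3(np.array([(35,419),(72,447),(220,297),(257,318)]));pt=z1(np.array([(87,332),(90,390),(342,308),(347,366)]))
print('holes T',plane(T,pt,.018)*1000);print('holes S',plane(S,ps,.018)*1000)
print('cup rim T',plane(T,z2((602,407)),.075)*1000)
print('cup rim S',plane(S,z4((705,73)),.075)*1000)
E
python3 m2.py
```

```text
board [242.96 219.41] 1143 ((498.4153137207031, 328.734619140625), (69.55838012695312, 203.3001251220703), 4.050863265991211) [[0.49831873 0.32920936 0.018     ]]
gray [361.05 167.95] 19 [[ 0.65242531 -0.07385813  0.09      ]]
gray [363.9 178.7] 20 [[ 0.61593001 -0.08181916  0.09      ]]
gray [309.67 181.06] 18 [[0.61228241 0.09725299 0.09      ]]
gray [314.8 189.2] 5 [[0.58464135 0.08097395 0.09      ]]
gray [312.73 192.87] 15 [[0.57257829 0.08804925 0.09      ]]
green [411.14 198.01] 139 [[ 0.55824906 -0.24966763  0.02      ]]
green side [386.02 174.38] 65 [[ 0.55984404 -0.25129831  0.02      ]]
tin [409.85 234.41] 346 [[ 0.43135142 -0.23182504  0.05      ]] ((431.0860900878906, -232.09063720703125), (48.3061637878418, 89.33191680908203), 6.600544452667236)
tinS [437.48 173.26] 31 [[ 0.42043867 -0.31504834  0.05      ]] ((421.4344482421875, -313.9586486816406), (11.64622688293457, 48.819889068603516), 29.482627868652344)
tinS [418.57 182.56] 280 [[ 0.42914728 -0.22385823  0.05      ]] ((430.39923095703125, -226.28265380859375), (51.46302795410156, 105.39618682861328), 6.98650836944
[... 386 characters left out ...]
.        ]
 [616.19558608 -84.80387527  90.        ]]
pins S tips [[609.79224676 100.32004846 117.        ]
 [572.33527803  91.54368617 117.        ]
 [653.92454845 -73.22337266 117.        ]
 [614.0470409  -80.64240175 117.        ]]
holes T [[512.12626803 418.4567768   18.        ]
 [472.22488739 415.97361825  18.        ]
 [524.59401695 243.25853895  18.        ]
 [484.61110114 240.11481421  18.        ]]
holes S [[512.12510693 419.92838726  18.        ]
 [471.77398457 417.50195409  18.        ]
 [525.36812124 244.03496912  18.        ]
 [485.25652301 241.24939347  18.        ]]
cup rim T [[ 436.68187493 -392.30721692   75.        ]]
cup rim S [[ 433.23870672 -380.44887819   75.        ]]
```

```bash
cat >> m2.py <<'E'
print('-----')
m=((th[...,2]<105)&(th[...,0]<20)&(th[...,1]>140)).astype(np.uint8)
for c,n,mm in cents(T,m,(298,150,380,212),200):
    mm=cv2.morphologyEx(mm,cv2.MORPH_CLOSE,np.ones((5,5)))
    print('base',c,n,rect(T,mm,.015)); cv2.imwrite('pics/basem.png',cv2.resize(mm[150:215,295:385]*255,None,fx=6,fy=6))
def z(im,x0,y0,x1,y1,k,n): cv2.imwrite(f'pics/{n}.png',cv2.resize(im[y0:y1,x0:x1],None,fx=k,fy=k,interpolation=cv2.INTER_CUBIC))
z(S['image'],275,150,355,225,8,'z5');z(S['image'],390,140,470,210,8,'z6')
z(T['image'],300,155,380,210,8,'z7')
E
python3 m2.py | sed -n '/-----/,$p'
```

```text
-----
base [337.8  184.71] 1746 ((618.9081420898438, -11.510513305664062), (116.18043518066406, 252.4246368408203), 12.956835746765137)
```

View pics/z5.png

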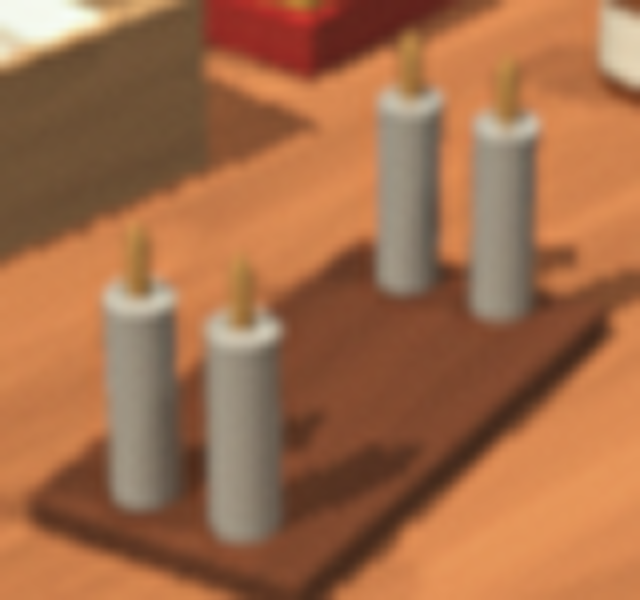

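View pics/z7.png

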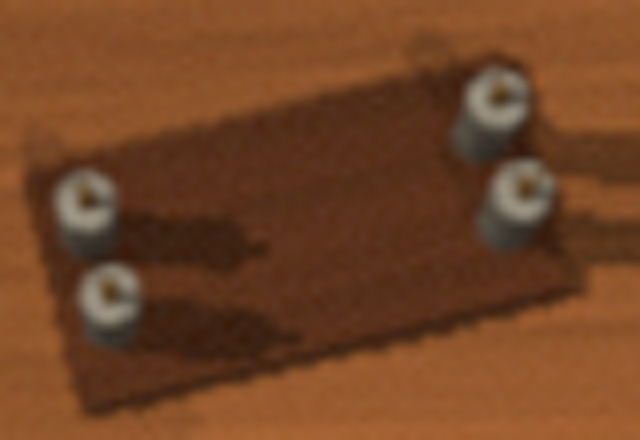

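View pics/z6.png

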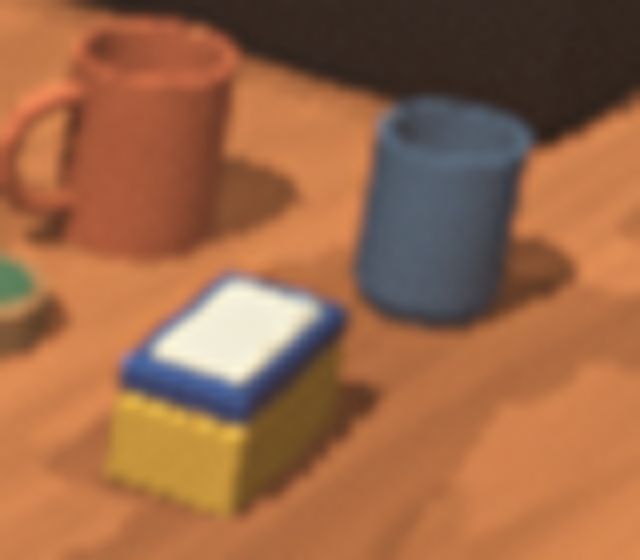

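View pics/basem.png

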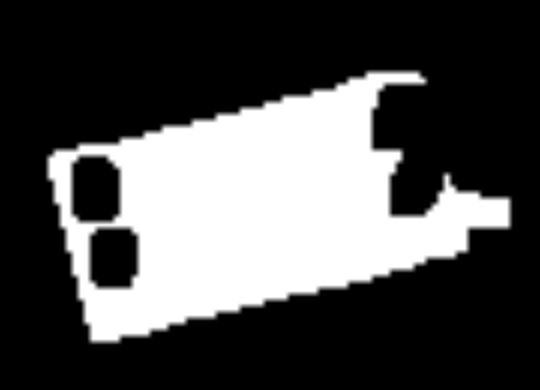

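```bash
cat > m3.py <<'E'
from m import *
k8=lambda p,o:(np.array(p,float)+.5)/8+np.array(o)-.5
sT=k8([(87,203),(111,294),(497,97),(522,190)],(300,155)); sS=k8([(140,298),(244,330),(411,103),(506,125)],(275,150))
tS=k8([(138,228),(240,257),(411,37),(508,62)],(275,150)); bT=k8([(30,170),(522,62)],(300,155))
cT=plane(T,bT,.015)
print('tri sh',(tri(T,sT,S,sS)*1000).round(1))
for n,P in(('T',plane(T,sT,.09)),('S',plane(S,sS,.09)),('St',plane(S,tS,.117))):
    loc=np.array([(20,88),(-20,88),(20,-88),(-20,-88)])/1000
    a=P[:,:2];c=a.mean(0);H=loc.T@(a-c);th_=np.arctan2(H[0,1]-H[1,0],H[0,0]+H[1,1])
    r=np.array([[np.cos(th_),-np.sin(th_)],[np.sin(th_),np.cos(th_)]]);print(n,c*1000,np.degrees(th_),((a-c-loc@r.T)*1000).round(1).tolist())
print(cT*1000, np.degrees(np.arctan2(*(cT[1]-cT[0])[[1,0]])))
print('cup S rim',plane(S,k8((455,128),(390,140)),.075)*1000,'foot-bottom')
print('tin S lid corners',plane(S,k8([(123,378),(236,275),(345,318),(240,405)],(390,140)),.05)*1000)
E
python3 m3.py
```

```text
tri sh [[ 6.167e+02  9.520e+01  8.940e+01  8.000e-01  8.000e-01]
 [ 5.782e+02  8.580e+01  8.890e+01  3.000e-01  3.000e-01]
 [ 6.570e+02 -7.630e+01  8.850e+01  0.000e+00  0.000e+00]
 [ 6.174e+02 -8.470e+01  8.990e+01  3.000e-01  3.000e-01]]
T [616.87821995   4.80624244] 13.194731737388324 [[-0.3, -0.4], [0.4, -0.3], [0.2, 0.2], [-0.3, 0.6]]
S [616.52454586   6.31996299] 13.042313656991427 [[0.5, -0.3], [-0.2, -0.1], [-1.0, 1.0], [0.7, -0.5]]
St [614.9813217    8.25861825] 12.767632118399941 [[-0.5, -0.8], [0.9, -1.0], [0.1, 0.6], [-0.5, 1.1]]
[[646.01318431 119.92716843  15.        ]
 [689.00137175 -95.86931982  15.        ]] -78.73375802241736
cup S rim [[ 440.59678041 -397.42854343   75.        ]] foot-bottom
tin S lid corners [[ 442.97439181 -174.86888413   50.        ]
 [ 457.68833333 -272.4844455    50.        ]
 [ 410.46060111 -270.13281658   50.        ]
 [ 402.87211176 -186.71262329   50.        ]]
```

```bash
python3 - <<'E'
from h import *
p,M=tool();print(M.round(4))
print(rel([.431,-.231,.15],6.6))
E
```

```text
[[-0.000e+00  2.877e-01 -9.577e-01]
 [ 1.000e-04 -9.577e-01 -2.877e-01]
 [-1.000e+00 -1.000e-04  0.000e+00]]
(array([ 0.0813, -0.2047, -0.3463]), np.float64(-79.88), np.float64(-73.28), array([-0.e+00,  1.e-04, -1.e+00]))
```

Call:
{"fn": "jog_arm", "kwargs": {
  "xyz": [
    [0,-0.02,-0.034],
    [0,-0.04,-0.068],
    [0,-0.06,-0.102],
    [0.01,-0.08,-0.136],
    [0.02,-0.1,-0.17],
    [0.03,-0.12,-0.204],
    [0.04,-0.14,-0.238],
    [0.05,-0.16,-0.272],
    [0.06,-0.18,-0.306],
    [0.07,-0.2,-0.34],
    [0.08,-0.205,-0.346],
    [0.08,-0.205,-0.346]
  ],
  "yaw": [-8,-16,-24,-32,-40,-48,-56,-64,-72,-80,-80,-80],
  "hand": 100
}}

```text
time: 1.7
tcp_pos: [0.4305, -0.2286, 0.15]
eef_rot: [0.469, 0.53, -0.469, 0.528]
contact_force: [0.4, -0.9, -0.3]
opening: 0.0852
```

```bash
python3 - <<'E'
from h import *
print(rel([.431,-.231,.15],6.6))
shot('side','a1',(390,80,550,220),5)
E
```

```text
(array([0.    , 0.0002, 0.0024]), np.float64(0.32), np.float64(6.92), array([-0.0024,  0.0021, -1.    ]))
```

View pics/a1.png

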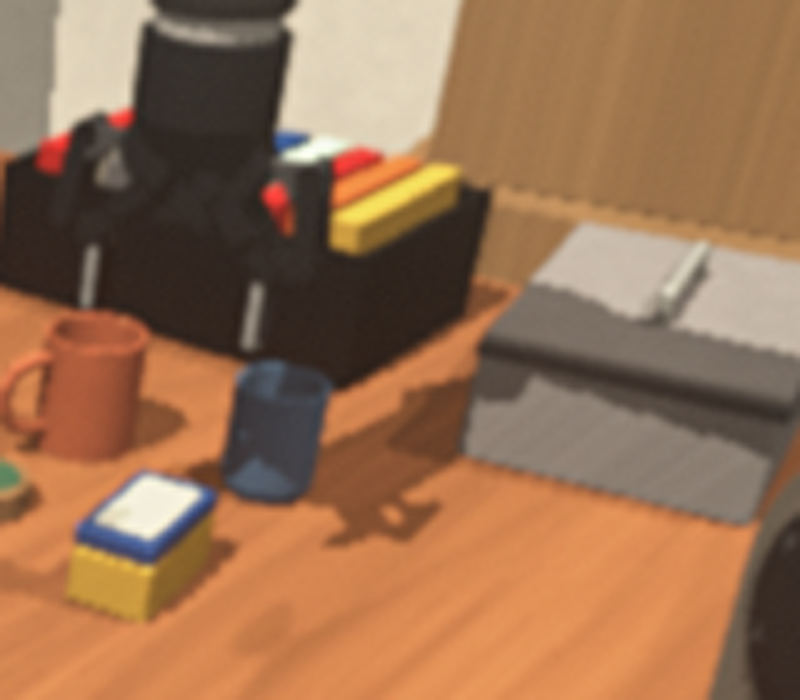

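```bash
python3 - <<'E'
from h import *
c=capture('side');p,M=tool()
for h in (0,-.013,-.03,-.045):
  for s in(-1,1):
    q=p+M@np.array([h,s*.0428,0]); u=proj(c,q)[0]; print(h,s,((u-[390,80]+.5)*5-.5).round(0))
E
```

```text
0 -1 [251. 367.]
0 1 [106. 329.]
-0.013 -1 [255. 344.]
-0.013 1 [109. 307.]
-0.03 -1 [260. 314.]
-0.03 1 [113. 278.]
-0.045 -1 [265. 288.]
-0.045 1 [116. 253.]
```

Call:
{"fn": "jog_arm", "kwargs": {
  "xyz": [
    [0.035,0,0.002],
    [0.07,0,0.002],
    [0.105,0,0.002],
    [0.13,0,0.002],
    [0.142,0,0.002],
    [0.142,0,0.002]
  ],
  "yaw": [0,0,0,0,0,0]
}}

```text
time: 2.4
tcp_pos: [0.4279, -0.2356, 0.0082]
eef_rot: [0.47, 0.528, -0.472, 0.526]
contact_force: [0.8, -0.1, -1.4]
opening: 0.0859
```

Call:
{"fn": "jog_arm", "kwargs": {
  "xyz": [
    [0,0,0],
    [0,0,0],
    [0,0,0],
    [0,0,0],
    [0,0,0],
    [0,0,0]
  ],
  "yaw": [0,0,0,0,0,0],
  "hand": 0
}}

```text
time: 3.0
tcp_pos: [0.4297, -0.2366, 0.01]
eef_rot: [0.47, 0.527, -0.472, 0.528]
contact_force: [-0.6, -0.2, 6.9]
opening: 0.0495
```

```bash
python3 - <<'E'
from h import *
print(rel([.431,-.231,.15],6.6))
shot('side','a2',(370,120,500,220),6)
E
```

```text
(array([-0.14  ,  0.0018, -0.005 ]), np.float64(-0.19), np.float64(6.41), array([-6.0e-04, -2.8e-03, -1.0e+00]))
```

View pics/a2.png

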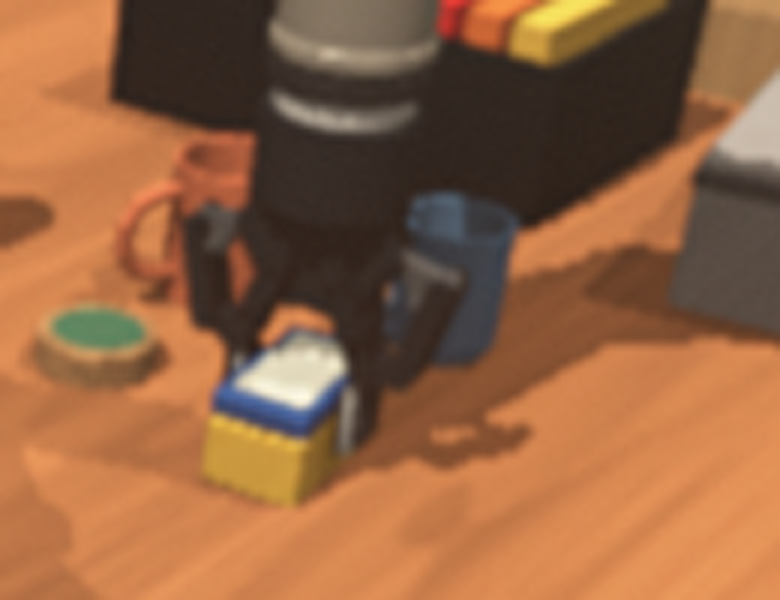

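Call:
{"fn": "jog_arm", "kwargs": {
  "xyz": [
    [-0.03,0,0],
    [-0.07,0,0],
    [-0.11,0,0],
    [-0.15,0,0],
    [-0.15,0,0]
  ],
  "yaw": [0,0,0,0,0]
}}

```text
time: 3.55
tcp_pos: [0.4337, -0.2376, 0.1657]
eef_rot: [0.471, 0.522, -0.471, 0.532]
contact_force: [0.7, -0.8, -1.2]
opening: 0.0496
```

```bash
python3 - <<'E'
from h import *
print(tool()[1].round(3))
print(rel([.618,.0005,.16],13.1))
E
```

```text
[[ 0.01   0.994  0.112]
 [-0.009  0.112 -0.994]
 [-1.     0.009  0.01 ]]
(array([ 0.0054,  0.2098, -0.2161]), np.float64(-6.68), np.float64(6.42), array([ 0.0099, -0.0091, -0.9999]))
```

Call:
{"fn": "jog_arm", "kwargs": {
  "xyz": [
    [0.0,0.02,-0.021],
    [0,0.045,-0.045],
    [0,0.07,-0.072],
    [0.004,0.1,-0.103],
    [0.005,0.13,-0.134],
    [0.005,0.16,-0.165],
    [0.005,0.185,-0.19],
    [0.005,0.205,-0.21],
    [0.005,0.21,-0.216],
    [0.005,0.21,-0.216],
    [0.005,0.21,-0.216]
  ],
  "yaw": [-1,-2,-3,-4,-5,-6,-7,-7,-7,-7,-7]
}}

```text
time: 4.65
tcp_pos: [0.617, -0.0013, 0.1591]
eef_rot: [0.437, 0.55, -0.44, 0.559]
contact_force: [-0.9, -0.4, -2.9]
opening: 0.0494
```

```bash
python3 - <<'E'
from h import *
print(tool()[1].round(3))
print(rel([.618,.0005,.027],13.1))
shot('side','a3',(260,60,400,180),5)
shot('top','a4',(290,120,400,220),6)
E
```

```text
[[ 0.007  0.973  0.231]
 [-0.011  0.231 -0.973]
 [-1.     0.004  0.012]]
(array([ 0.1321,  0.0009, -0.0031]), np.float64(0.25), np.float64(13.35), array([ 0.0069, -0.011 , -0.9999]))
```

View pics/a3.png

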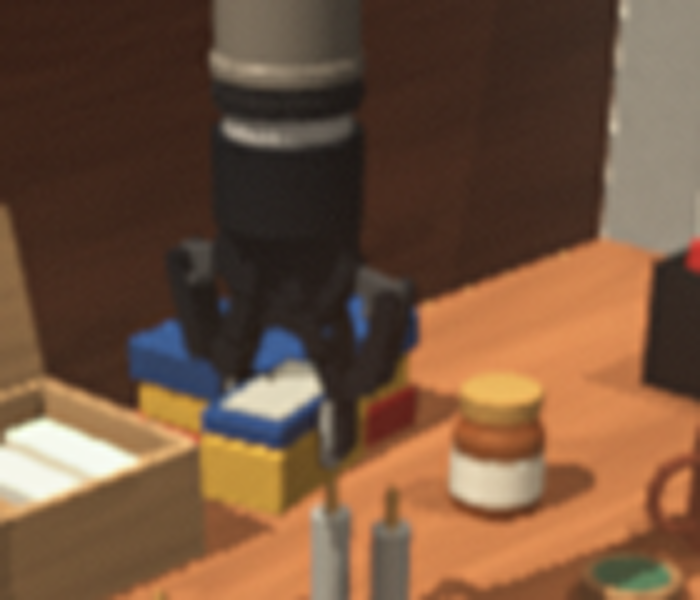

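View pics/a4.png

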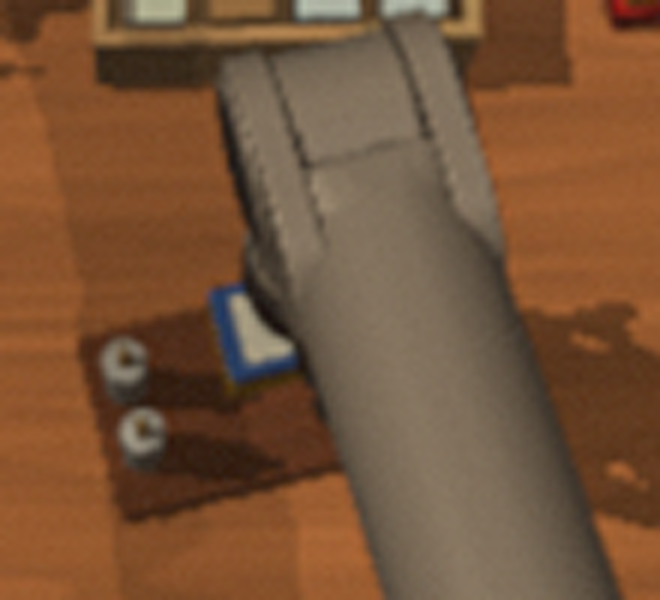

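```bash
python3 - <<'E'
from h import *
c=capture('top');p,M=tool()
P=plane(c,(np.array([(212,290),(236,384)])+.5)/6+[290,120]-.5,.199)
m=P.mean(0); ctr=m+M@np.array([0,0,.045]);print(P*1000,ctr*1000,p*1000,M.T@(ctr-p)*1000)
c=capture('side')
P=plane(c,(np.array([(207,407),(278,440)])+.5)/5+[260,60]-.5,.199)
m=P.mean(0); ctr=m+M@np.array([0,0,.045]);print(P*1000,ctr*1000,M.T@(ctr-p)*1000)
E
```

```text
[[630.83806401  48.35529482 199.        ]
 [581.81373023  37.49736853 199.        ]] [616.64064181  -0.87197236 199.56089738] [617.50045017  -1.93378361 160.08453096] [-39.49154103  -0.35076961  -0.73848989]
[[630.94927146  46.93593443 199.        ]
 [574.95808438  51.93759107 199.        ]] [613.26842261   5.63845872 199.56089738] [-39.59116512  -2.14019782  -7.84803255]
```

```bash
python3 - <<'E'
from h import *
print(rel([.6175,.0024,.027],13.1))
E
```

```text
(array([ 1.333e-01, -1.000e-04, -5.600e-03]), np.float64(0.17), np.float64(13.27), array([ 0.0093, -0.0103, -0.9999]))
```

Call:
{"fn": "jog_arm", "kwargs": {
  "xyz": [
    [0.03,0,-0.005],
    [0.06,0,-0.005],
    [0.09,0,-0.005],
    [0.115,0,-0.0055],
    [0.128,0,-0.0055],
    [0.129,0,-0.0055],
    [0.129,0,-0.0055]
  ],
  "yaw": [0,0,0,0,0,0,0]
}}

```text
time: 5.55
tcp_pos: [0.6183, 0.0021, 0.0322]
eef_rot: [0.439, 0.549, -0.44, 0.56]
contact_force: [-0.3, -0.1, -2.3]
opening: 0.0494
```

```bash
python3 - <<'E'
from h import *
print(rel([.6175,.0024,.027],13.1))
shot('side','a5',(260,120,380,220),6)
shot('top','a6',(290,130,390,220),7)
E
```

```text
(array([ 0.0052, -0.0008, -0.0005]), np.float64(0.13), np.float64(13.23), array([ 0.0108, -0.0103, -0.9999]))
```

View pics/a5.png

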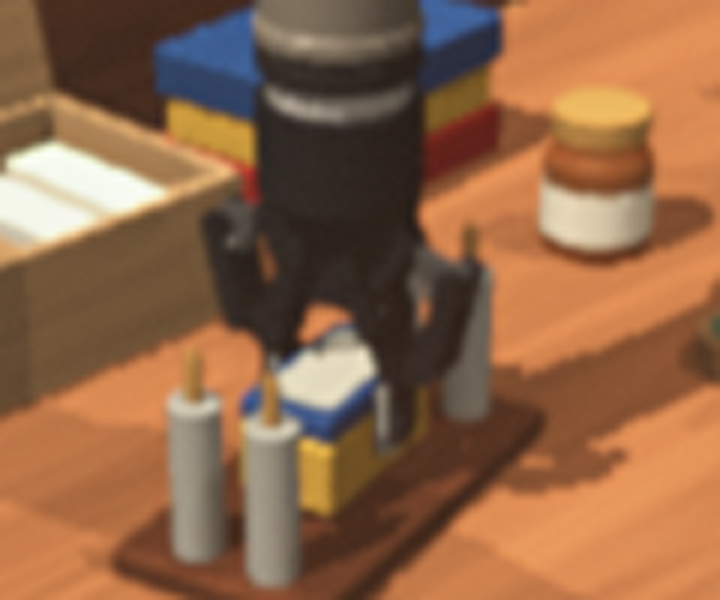

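View pics/a6.png

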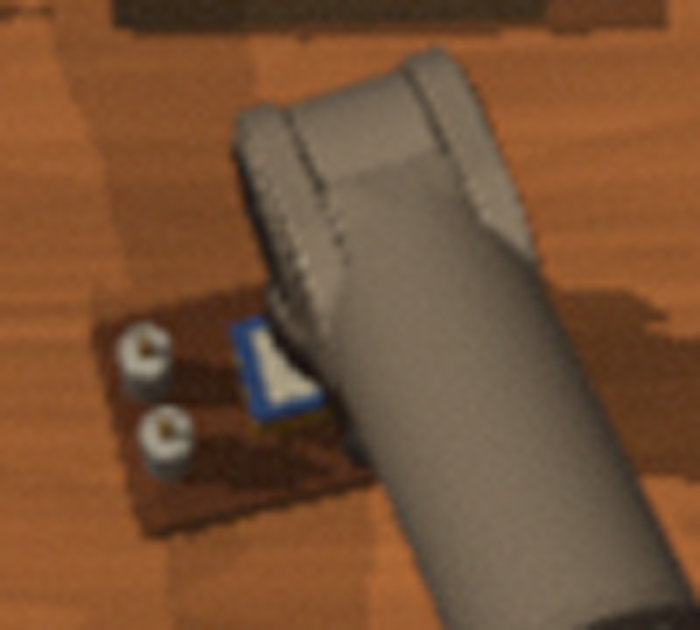

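```bash
python3 - <<'E'
from h import *
p,M=tool(); O=np.array([.6168,.0053,.072]);t=np.radians(13.1);ex=np.array([np.cos(t),np.sin(t),0]);ey=np.array([-np.sin(t),np.cos(t),0])
for n,uv,k,o in(('top',[(231,322),(256,424)],7,(290,130)),('side',[(244,402),(328,437)],6,(260,120))):
    c=capture(n); P=plane(c,(np.array(uv)+.5)/k+np.array(o)-.5,.072)
    m=P.mean(0); print(n,[(float((q-O)@ex*1000),float((q-O)@ey*1000)) for q in P],'ctr dev x,y',(m-O)@ex*1000,(m-O)@ey*1000-45)
E
```

```text
top [(27.23550559361517, 43.60594456611881), (-23.60376590447655, 44.55373569297112)] ctr dev x,y 1.8158698445692516 -0.9201598704550236
side [(21.186897379578873, 49.1960209853477), (-28.038538504775886, 56.8596777770985)] ctr dev x,y -3.425820562598505 8.027849381223099
```

Call:
{"fn": "jog_arm", "kwargs": {
  "xyz": [
    [0.003,-0.001,-0.0015],
    [0.006,-0.001,-0.0015],
    [0.008,-0.001,-0.0015],
    [0.008,-0.001,-0.0015]
  ],
  "yaw": [0,0,0,0]
}}

```text
time: 6.15
tcp_pos: [0.6178, 0.0039, 0.0257]
eef_rot: [0.439, 0.549, -0.439, 0.56]
contact_force: [-1.3, 0.6, 2.5]
opening: 0.0494
```

```bash
python3 - <<'E'
from h import *
print(rel([.6175,.0024,.025],13.1), get_state()['contact_force'])
E
```

```text
(array([ 0.0007, -0.0007,  0.0014]), np.float64(0.17), np.float64(13.27), array([ 0.0127, -0.0102, -0.9999])) [-1.32571376  0.61217694  2.48019549]
```

Call:
{"fn": "jog_arm", "kwargs": {
  "xyz": [
    [0,0,0],
    [0,0,0],
    [0,0,0],
    [0,0,0],
    [-0.03,0,0],
    [-0.07,0,0],
    [-0.11,0,0],
    [-0.15,0,0],
    [-0.17,0,0],
    [-0.17,0,0]
  ],
  "yaw": [0,0,0,0,0,0,0,0,0,0],
  "hand": 100
}}

```text
time: 7.15
tcp_pos: [0.6182, 0.0064, 0.2001]
eef_rot: [0.441, 0.546, -0.437, 0.562]
contact_force: [-0.3, 0.1, -0.1]
opening: 0.0852
```

```bash
python3 - <<'E'
from h import *
print(tool()[1].round(3),rel([.4985,.3295,.2],4.07))
E
```

```text
[[ 0.021  0.973  0.229]
 [-0.01   0.23  -0.973]
 [-1.     0.019  0.014]] (array([-0.0056, -0.0423, -0.3419]), np.float64(9.21), np.float64(13.28), array([ 0.0215, -0.0097, -0.9997]))
```

Call:
{"fn": "jog_arm", "kwargs": {
  "xyz": [
    [0,-0.003,-0.02],
    [0,-0.008,-0.055],
    [0,-0.013,-0.1],
    [0,-0.018,-0.145],
    [0,-0.023,-0.19],
    [-0.003,-0.028,-0.235],
    [-0.005,-0.035,-0.28],
    [-0.005,-0.04,-0.315],
    [-0.0055,-0.042,-0.335],
    [-0.0055,-0.0425,-0.342],
    [-0.0055,-0.0425,-0.342],
    [-0.0055,-0.0425,-0.342]
  ],
  "yaw": [1,2,3,4,5,6,7,8,9,9,9,9]
}}

```text
time: 8.35
tcp_pos: [0.4994, 0.3273, 0.199]
eef_rot: [0.484, 0.509, -0.48, 0.526]
contact_force: [-0.4, -0.0, -0.9]
opening: 0.0855
```

```bash
python3 - <<'E'
from h import *
print(rel([.4985,.3295,.1],4.07))
shot('top','b1',(285,140,395,220),7)
shot('side','b2',(260,130,380,220),6)
print(rel([.4985,.3295,.1],4.07))
E
```

```text
(array([ 0.099 , -0.0027, -0.0037]), np.float64(0.07), np.float64(4.14), array([ 0.0211, -0.0121, -0.9997]))
(array([ 0.0994, -0.0031, -0.0038]), np.float64(0.0), np.float64(4.07), array([ 0.0216, -0.0115, -0.9997]))
```

View pics/b1.png

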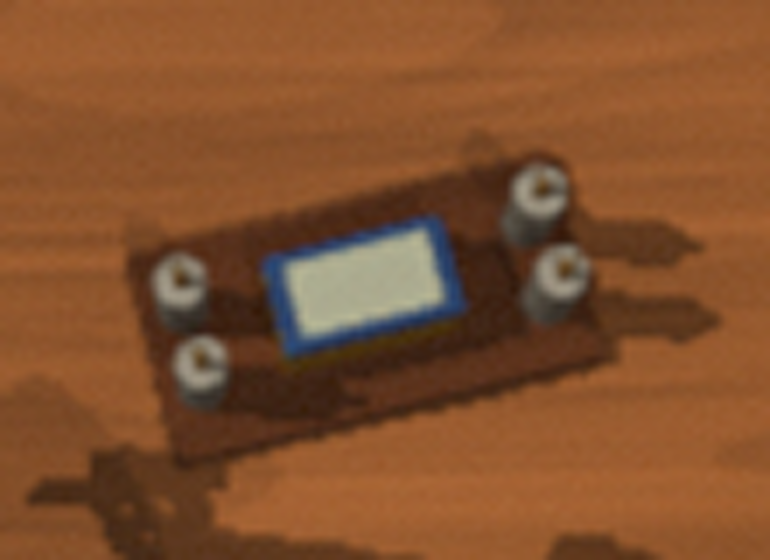

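View pics/b2.png

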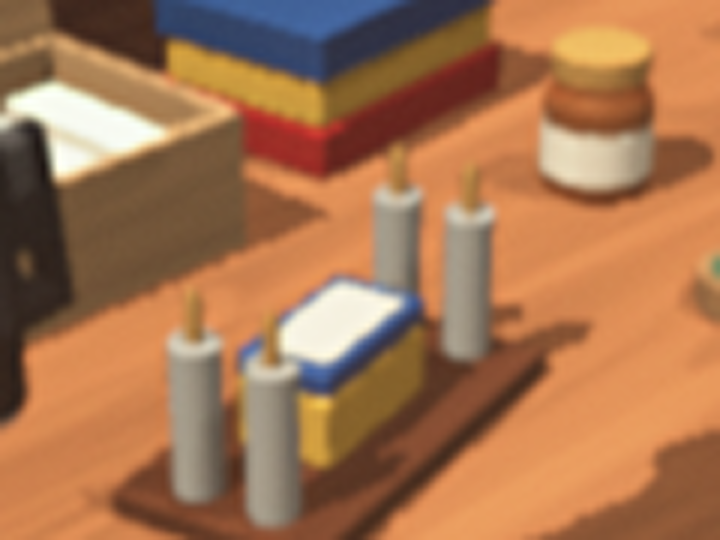

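```bash
python3 - <<'E'
from m import *
O=np.array([616.8,5.3]);t=np.radians(13.1);B=np.array([[np.cos(t),np.sin(t)],[-np.sin(t),np.cos(t)]])
for c,n,m in cents(T,R_(th,(90,40,40),(130,255,255))|R_(th,(0,0,130),(179,75,255)),(320,168,353,193),60):
    r=rect(T,m,.065); q=plane(T,c,.065)[0,:2]*1000
    print(c,n,r,q,B@(np.array(r[0])-O),B@(q-O))
k=lambda p:(np.array(p,float)+.5)/7+[285,140]-.5
P=plane(T,k([(263,260),(436,217),(466,312),(288,357)]),.065)[:,:2]*1000
print([(B@(p-O)).round(1) for p in P])
E
```

```text
[336.4  180.29] 382 ((617.3515625, 7.690624237060547), (49.617706298828125, 90.53820037841797), 12.92743968963623) [617.63390638   7.85479201] [1.07904673 2.20339819] [1.39125172 2.29930005]
[array([25.2, 45.5]), array([ 24.8, -40.4]), array([-23.7, -42.2]), array([-23.5,  45.9])]
```

Call:
{"fn": "jog_arm", "kwargs": {
  "xyz": [
    [0.03,-0.003,-0.004],
    [0.07,-0.003,-0.004],
    [0.11,-0.003,-0.004],
    [0.15,-0.003,-0.004],
    [0.175,-0.003,-0.004],
    [0.185,-0.003,-0.004],
    [0.185,-0.003,-0.004],
    [0.185,-0.003,-0.004]
  ],
  "yaw": [0,0,0,0,0,0,0,0]
}}

```text
time: 9.35
tcp_pos: [0.5013, 0.3303, 0.0162]
eef_rot: [0.485, 0.509, -0.478, 0.526]
contact_force: [0.7, 0.2, -0.1]
opening: 0.0852
```

```bash
python3 - <<'E'
from h import *
print(rel([.4985,.3295,-.003],4.07))
shot('side','b3',(190,200,320,310),6)
E
```

```text
(array([ 0.0191, -0.0033,  0.0004]), np.float64(0.01), np.float64(4.08), array([ 0.0239, -0.0089, -0.9997]))
```

View pics/b3.png

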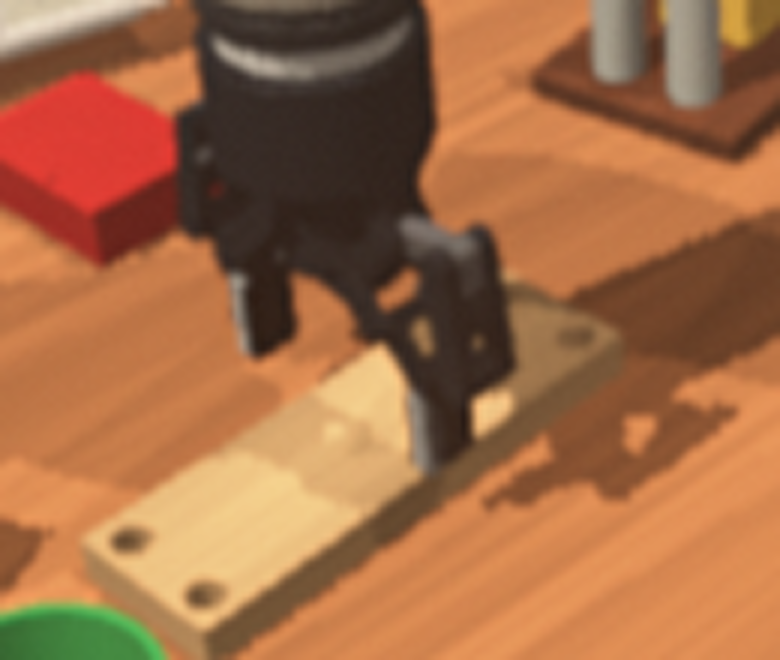

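Call:
{"fn": "jog_arm", "kwargs": {
  "xyz": [
    [0.006,-0.003,0],
    [0.012,-0.003,0],
    [0.018,-0.003,0],
    [0.02,-0.003,0],
    [0.02,-0.003,0]
  ],
  "yaw": [0,0,0,0,0]
}}

```text
time: 9.9
tcp_pos: [0.4987, 0.3299, -0.004]
eef_rot: [0.485, 0.509, -0.478, 0.526]
contact_force: [0.4, -0.9, 0.9]
opening: 0.0849
```

Call:
{"fn": "jog_arm", "kwargs": {
  "xyz": [
    [0,0,0],
    [0,0,0],
    [0,0,0],
    [0,0,0],
    [0,0,0]
  ],
  "yaw": [0,0,0,0,0],
  "hand": 0
}}

```text
time: 10.4
tcp_pos: [0.4991, 0.3303, -0.0035]
eef_rot: [0.486, 0.509, -0.478, 0.526]
contact_force: [-0.8, 0.7, 2.9]
opening: 0.0645
```

```bash
python3 - <<'E'
from h import *
print(rel([.4985,.3295,-.003],4.07))
shot('side','b4',(190,200,320,310),6)
E
```

```text
(array([-0.0005, -0.0006,  0.0008]), np.float64(0.02), np.float64(4.09), array([ 0.0247, -0.0082, -0.9997]))
```

View pics/b4.png

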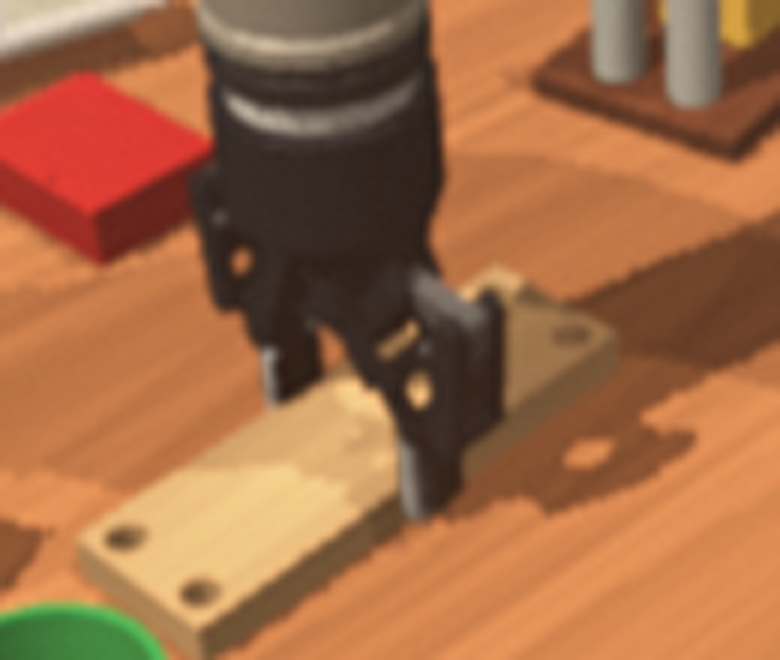

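Call:
{"fn": "jog_arm", "kwargs": {
  "xyz": [
    [-0.01,0,0],
    [-0.03,0,0],
    [-0.06,0,0],
    [-0.09,0,0],
    [-0.12,0,0],
    [-0.145,0,0],
    [-0.16,0,0],
    [-0.165,0,0],
    [-0.165,0,0],
    [-0.165,0,0],
    [-0.165,0,0]
  ],
  "yaw": [0,0,0,0,0,0,0,0,0,0,0]
}}

```text
time: 11.55
tcp_pos: [0.4942, 0.3309, 0.1598]
eef_rot: [0.485, 0.509, -0.479, 0.526]
contact_force: [-0.2, -0.3, -2.1]
opening: 0.0645
```

```bash
python3 - <<'E'
from h import *
print(rel([.6168,.0053,.165],13.1))
shot('side','b5',(150,150,310,290),5)
E
```

```text
(array([0.0008, 0.0991, 0.3335]), np.float64(-9.01), np.float64(4.09), array([ 0.0222, -0.0101, -0.9997]))
```

View pics/b5.png

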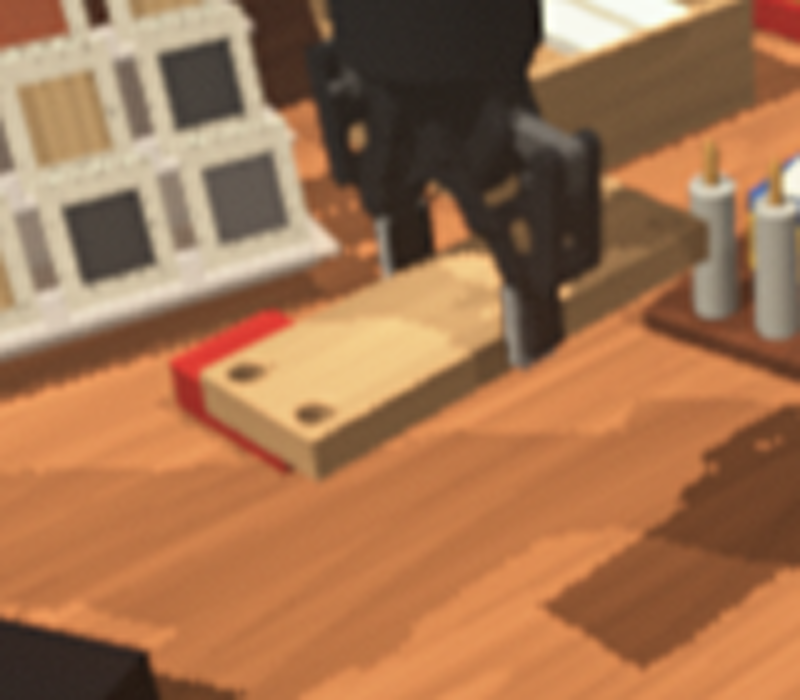

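Call:
{"fn": "jog_arm", "kwargs": {
  "xyz": [
    [0,0.005,0.015],
    [0,0.015,0.05],
    [0,0.028,0.095],
    [0,0.041,0.14],
    [0,0.055,0.185],
    [0,0.068,0.23],
    [0,0.08,0.27],
    [0,0.09,0.305],
    [0,0.097,0.326],
    [0,0.099,0.333],
    [0,0.099,0.333],
    [0,0.099,0.333]
  ],
  "yaw": [-1,-2,-3,-4,-5,-6,-7,-8,-9,-9,-9,-9]
}}

```text
time: 12.8
tcp_pos: [0.6159, 0.0087, 0.1656]
eef_rot: [0.442, 0.547, -0.436, 0.562]
contact_force: [0.0, 1.8, -1.7]
opening: 0.0643
```

```bash
python3 - <<'E'
from h import *
shot('side','b6',(250,90,390,210),5)
shot('top','b7',(280,120,400,220),6)
print(rel([.6168,.0053,.165],13.1))
E
```

```text
(array([ 0.0011, -0.0002,  0.0038]), np.float64(0.22), np.float64(13.32), array([ 0.022 , -0.0082, -0.9997]))
```

View pics/b6.png

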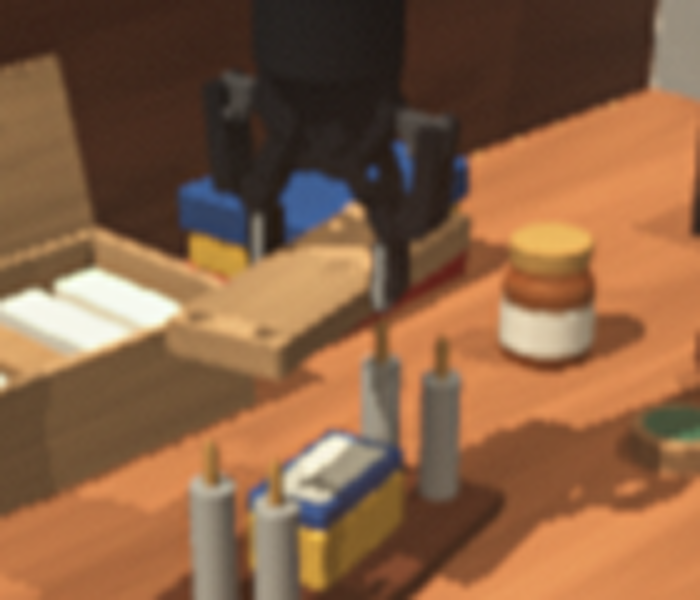

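View pics/b7.png

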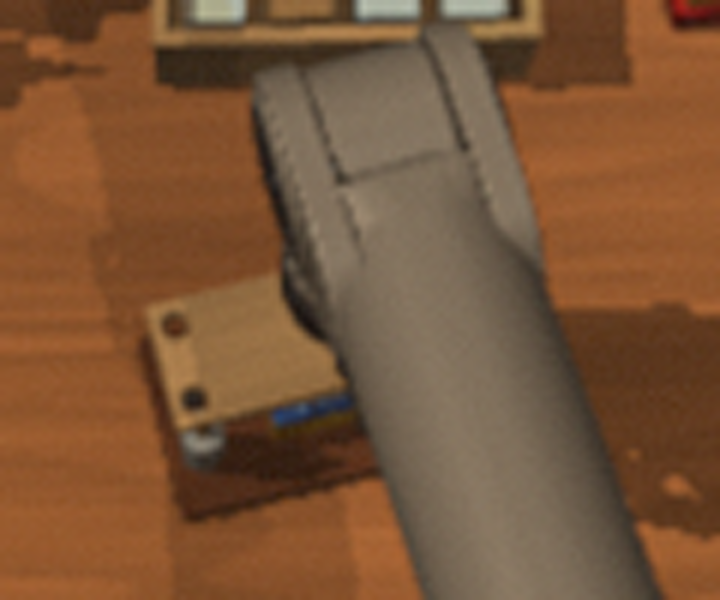

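```bash
cat > bd.py <<'E'
from h import *
import sys
def dev(cam,uv,k,o,z,loc=((20,88),(-20,88))):
    c=capture(cam); P=plane(c,(np.array(uv,float)+.5)/k+np.array(o)-.5,z)[:,:2]*1000
    O=np.array({'top':[616.9,4.8],'side':[616.5,6.3]}[cam]);t=np.radians(13.1);B=np.array([[np.cos(t),np.sin(t)],[-np.sin(t),np.cos(t)]])
    L=(P-O)@B.T-np.array(loc); d=P[0]-P[1] if len(P)>1 else [1,0]; print(cam,'dev in stand axes',L.round(1).tolist(),'mean',L.mean(0).round(1),'yaw of hole pair',np.degrees(np.arctan2(d[1],d[0])).round(1),'len',np.linalg.norm(d).round(1))
E
python3 - <<'E'
from bd import *
dev('top',[(175,324),(193,399)],6,(280,120),.186)
dev('side',[(202,317),(262,332)],5,(250,90),.186)
print(get_state()['tcp_pos'])
E
```

```text
top dev in stand axes [[1.4, 3.1], [1.1, 3.8]] mean [1.3 3.5] yaw of hole pair 12.0 len 40.3
side dev in stand axes [[1.7, 1.1], [6.4, 0.7]] mean [4.1 0.9] yaw of hole pair 13.7 len 35.3
[0.61631408 0.00816391 0.16613128]
```

```bash
python3 - <<'E'
from h import *
print(rel([.6162,.0047,.120],13.1))
E
```

```text
(array([ 0.0461, -0.0018,  0.0027]), np.float64(0.17), np.float64(13.27), array([ 0.0224, -0.009 , -0.9997]))
```

Call:
{"fn": "jog_arm", "kwargs": {
  "xyz": [
    [0.01,-0.002,0.003],
    [0.02,-0.002,0.003],
    [0.03,-0.002,0.003],
    [0.04,-0.002,0.003],
    [0.045,-0.002,0.003],
    [0.045,-0.002,0.003],
    [0.045,-0.002,0.003],
    [0.045,-0.002,0.003]
  ],
  "yaw": [0,0,0,0,0,0,0,0]
}}

```text
time: 13.8
tcp_pos: [0.6166, 0.0045, 0.1218]
eef_rot: [0.442, 0.546, -0.436, 0.563]
contact_force: [-0.2, -0.1, -1.4]
opening: 0.0643
```

```bash
python3 - <<'E'
from h import *
shot('side','b8',(260,120,370,210),7)
shot('top','b9',(280,140,380,220),7)
print(rel([.6162,.0047,.120],13.1), get_state()['contact_force'])
E
```

```text
(array([ 0.0018, -0.0003, -0.0003]), np.float64(0.18), np.float64(13.28), array([ 0.0237, -0.009 , -0.9997])) [-0.25801912 -0.36925947 -1.86363609]
```

View pics/b8.png

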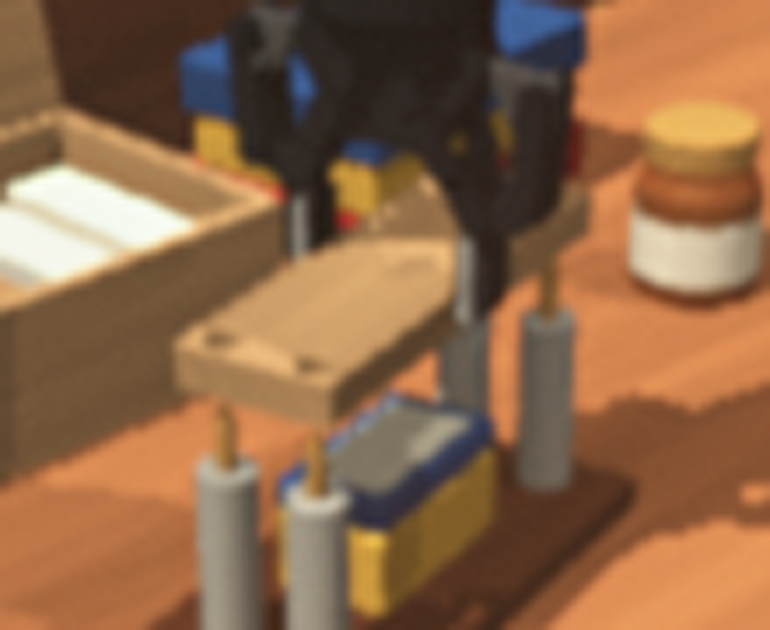

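View pics/b9.png

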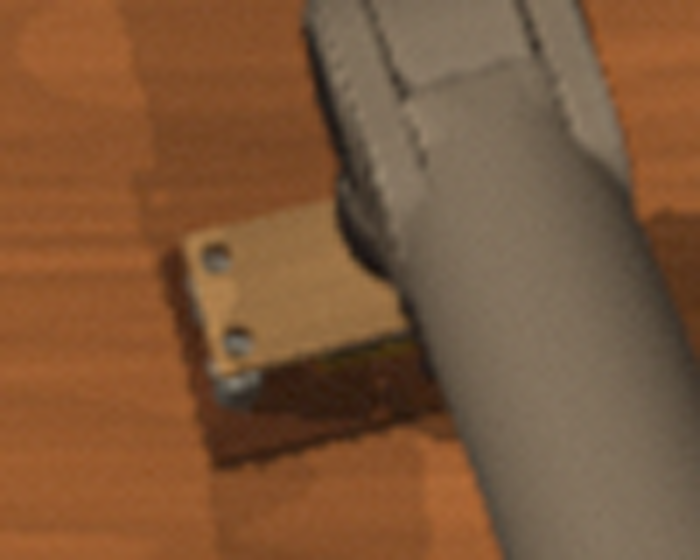

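```bash
python3 - <<'E'
from bd import *
dev('top',[(216,256),(237,342)],7,(280,140),.143)
dev('side',[(220,341),(309,365)],7,(260,120),.143)
E
```

```text
top dev in stand axes [[1.1, -1.5], [0.3, -0.9]] mean [ 0.7 -1.2] yaw of hole pair 12.2 len 40.8
side dev in stand axes [[2.0, -1.0], [3.8, -1.4]] mean [ 2.9 -1.2] yaw of hole pair 13.7 len 38.2
```

```bash
python3 - <<'E'
from h import *
print(get_state()['tcp_pos'])
for z in(.110,.098,.087): print(rel([.6152,.0054,z],13.1))
E
```

```text
[0.61633431 0.00444174 0.12162229]
(array([ 0.0116, -0.0011, -0.0014]), np.float64(0.18), np.float64(13.28), array([ 0.0233, -0.0091, -0.9997]))
(array([ 0.0236, -0.0014, -0.0015]), np.float64(0.18), np.float64(13.28), array([ 0.0233, -0.0091, -0.9997]))
(array([ 0.0346, -0.0016, -0.0017]), np.float64(0.18), np.float64(13.28), array([ 0.0233, -0.0091, -0.9997]))
```

Call:
{"fn": "jog_arm", "kwargs": {
  "xyz": [
    [0,-0.001,-0.0014],
    [0.003,-0.001,-0.0014],
    [0.006,-0.001,-0.0014],
    [0.009,-0.001,-0.0014],
    [0.0115,-0.0012,-0.0014],
    [0.0115,-0.0012,-0.0014],
    [0.0115,-0.0012,-0.0014]
  ],
  "yaw": [0,0,0,0,0,0,0]
}}

```text
time: 14.7
tcp_pos: [0.615, 0.0054, 0.1099]
eef_rot: [0.441, 0.546, -0.436, 0.563]
contact_force: [0.2, 0.6, -1.1]
opening: 0.0647
```

```bash
python3 - <<'E'
from h import *
shot('side','c1',(260,120,370,210),7)
shot('top','c2',(280,140,380,220),7)
print(rel([.6152,.0054,.087],13.1), get_state()['contact_force'])
E
```

```text
(array([ 0.0232, -0.0005, -0.0003]), np.float64(0.17), np.float64(13.27), array([ 0.0235, -0.009 , -0.9997])) [-0.00989847 -0.10717307 -0.94371014]
```

View pics/c1.png

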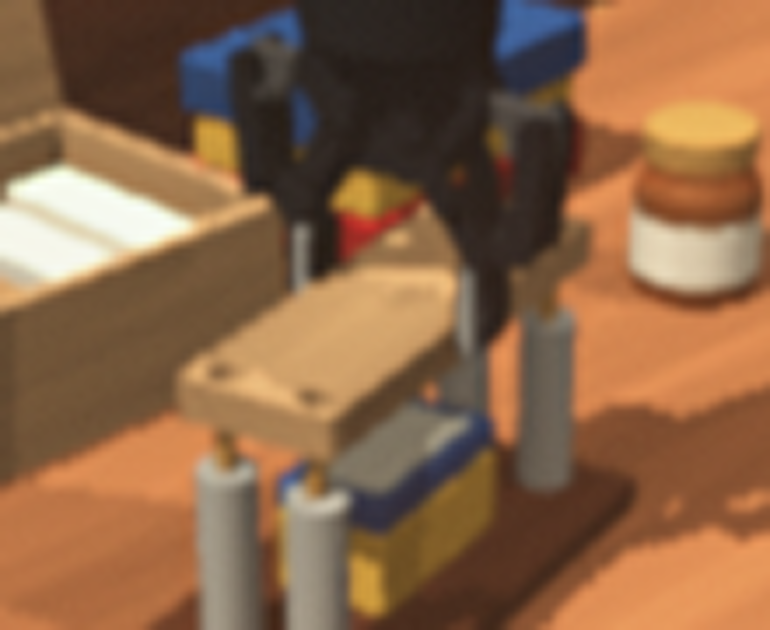

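View pics/c2.png

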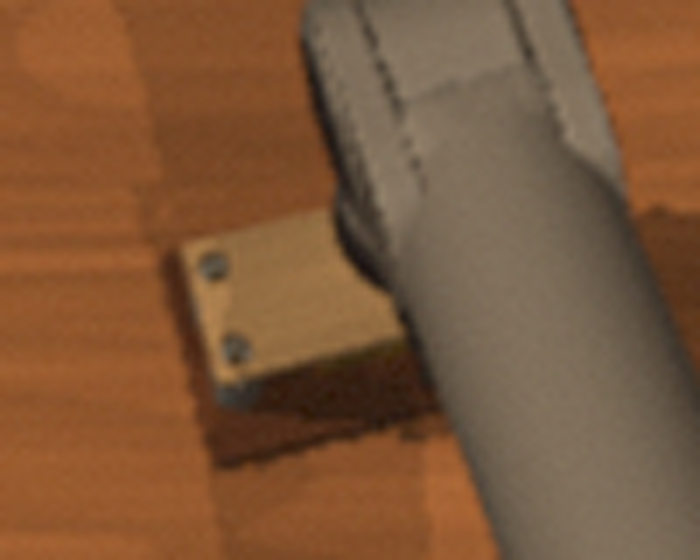

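Call:
{"fn": "jog_arm", "kwargs": {
  "xyz": [
    [0.003,0,0],
    [0.006,0,0],
    [0.009,-0.0002,0],
    [0.012,-0.0003,0],
    [0.012,-0.0003,0]
  ],
  "yaw": [0,0,0,0,0]
}}

```text
time: 15.3
tcp_pos: [0.6147, 0.0051, 0.0974]
eef_rot: [0.441, 0.546, -0.437, 0.562]
contact_force: [0.9, 0.4, -2.0]
opening: 0.0647
```

```bash
python3 - <<'E'
from h import *
shot('side','c3',(260,120,370,210),7)
shot('top','c4',(280,140,380,220),7)
print(rel([.6152,.0054,.087],13.1), get_state()['contact_force'])
E
```

```text
(array([ 0.011 , -0.0002, -0.0003]), np.float64(0.18), np.float64(13.28), array([ 0.0233, -0.0089, -0.9997])) [ 0.29928484 -0.31373464 -0.98642164]
```

View pics/c3.png

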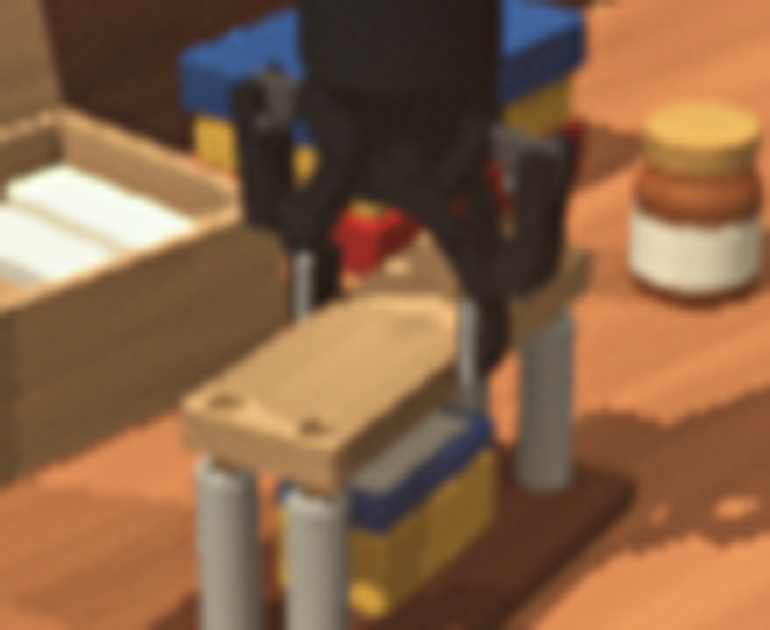

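View pics/c4.png

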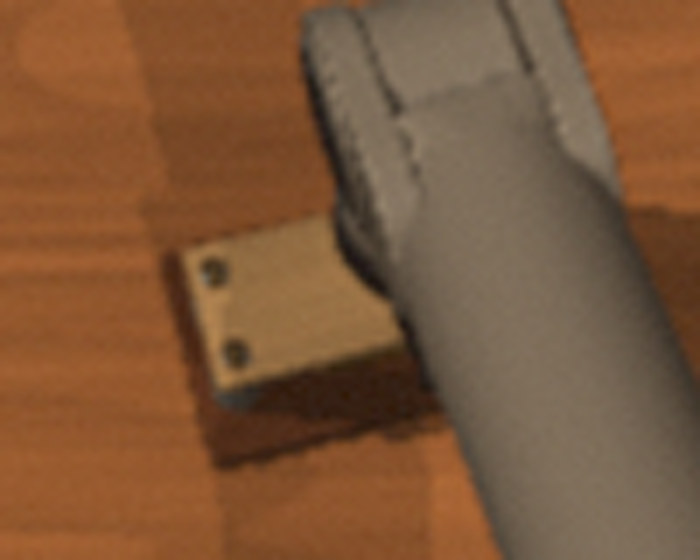

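Pins are in all visible holes with no force. Finish lowering.

Call:
{"fn": "jog_arm", "kwargs": {
  "xyz": [
    [0.003,0,0],
    [0.006,0,0],
    [0.009,0,0],
    [0.011,0,0],
    [0.011,0,0]
  ],
  "yaw": [0,0,0,0,0]
}}

```text
time: 15.9
tcp_pos: [0.6153, 0.0052, 0.0869]
eef_rot: [0.441, 0.546, -0.436, 0.563]
contact_force: [-0.2, 0.3, -1.0]
opening: 0.0648
```

```bash
python3 - <<'E'
from h import *
shot('side','c5',(260,120,370,210),7)
print(rel([.6152,.0054,.087],13.1), get_state()['contact_force'])
E
```

```text
(array([-0.    , -0.0001, -0.0002]), np.float64(0.18), np.float64(13.28), array([ 0.0233, -0.0089, -0.9997])) [-0.81605012  0.29916934 -1.94684295]
```

View pics/c5.png

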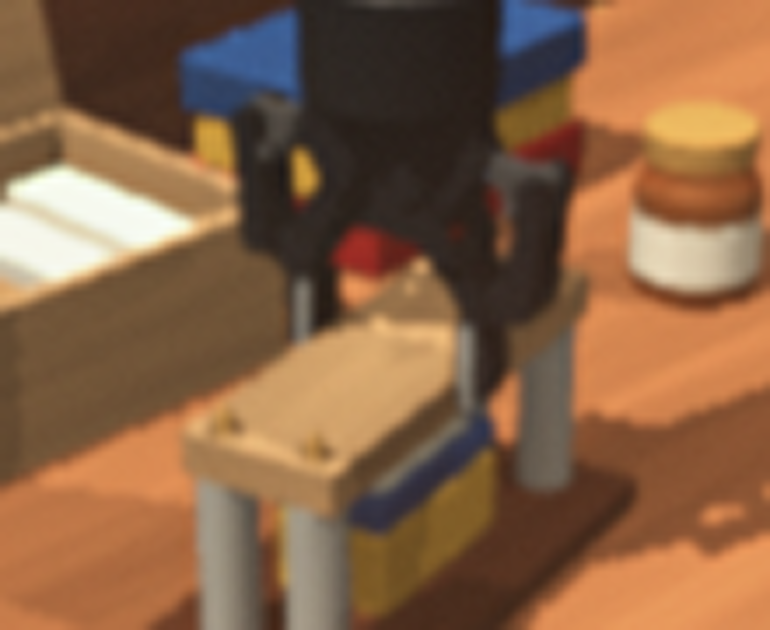

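Call:
{"fn": "jog_arm", "kwargs": {
  "xyz": [
    [0.001,0,0],
    [0.002,0,0],
    [0.002,0,0]
  ],
  "yaw": [0,0,0]
}}

```text
time: 16.25
tcp_pos: [0.6156, 0.0052, 0.0865]
eef_rot: [0.442, 0.546, -0.436, 0.563]
contact_force: [-2.6, -0.5, 6.3]
opening: 0.0644
```

Call:
{"fn": "jog_arm", "kwargs": {
  "xyz": [
    [0,0,0],
    [0,0,0],
    [0,0,0],
    [0,0,0],
    [-0.02,0,0],
    [-0.05,0,0],
    [-0.085,0,0],
    [-0.115,0,0],
    [-0.13,0,0],
    [-0.13,0,0],
    [-0.13,0,0],
    [-0.13,0,0]
  ],
  "yaw": [0,0,0,0,0,0,0,0,0,0,0,0],
  "hand": 100
}}

```text
time: 17.45
tcp_pos: [0.6115, 0.0061, 0.2145]
eef_rot: [0.441, 0.547, -0.437, 0.562]
contact_force: [0.7, 0.3, 0.7]
opening: 0.0857
```

```bash
python3 - <<'E'
from h import *
shot('side','d1',(260,120,370,210),7)
p,M=tool();print(M.round(3))
for h in(13.1,0,90): print(rel([.559,-.2505,.2],h))
E
```

```text
[[ 0.02   0.973  0.229]
 [-0.01   0.23  -0.973]
 [-1.     0.018  0.014]]
(array([ 0.0158, -0.1102,  0.2375]), np.float64(0.17), np.float64(13.27), array([ 0.0205, -0.0096, -0.9997]))
(array([ 0.0158, -0.1102,  0.2375]), np.float64(13.27), np.float64(13.27), array([ 0.0205, -0.0096, -0.9997]))
(array([ 0.0158, -0.1102,  0.2375]), np.float64(-76.73), np.float64(13.27), array([ 0.0205, -0.0096, -0.9997]))
```

View pics/d1.png

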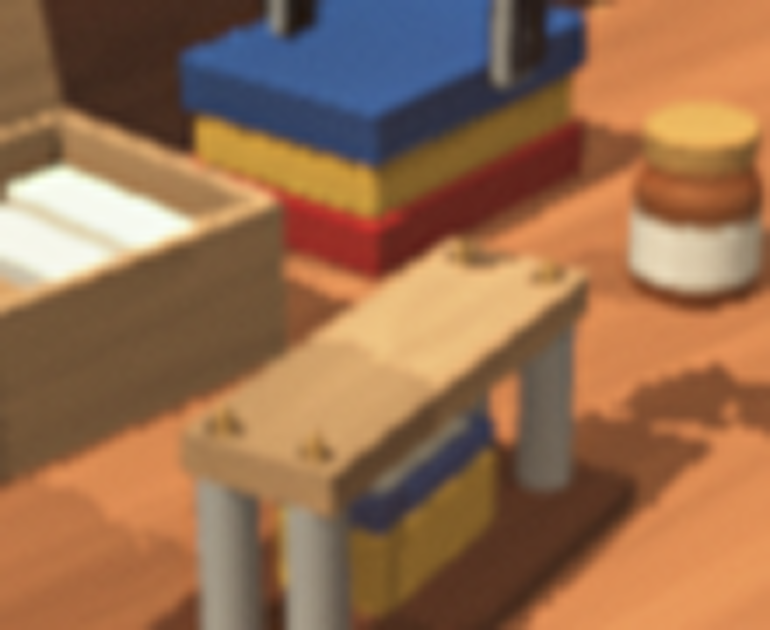

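```bash
python3 - <<'E'
from m import *
k=lambda p:(np.array(p,float)+.5)/5+[340,150]-.5
print(plane(T,k([(447,190),(460,205)]),.055)*1000, plane(T,k((556,223)),.08)*1000,'jar',plane(T,k((447,10)),.085)*1000)
print('cup',plane(T,k((602,407)),.075)*1000)
# mug handle side view z6 8x off(390,140)
k8=lambda p:(np.array(p,float)+.5)/8+[390,140]-.5
print('handle side outermost',plane(S,k8([(8,150)]),.045)*1000)
for c,n,m in cents(T,R_(th,(40,60,30),(90,255,255)),(395,180,430,210),10): print('green',c,n,plane(T,c,.02))
E
```

```text
[[ 587.07968407 -304.46240522   55.        ]
 [ 576.60915109 -312.60752199   55.        ]] [[ 558.86543409 -368.99860314   80.        ]] jar [[ 704.26657348 -304.50342874   85.        ]]
cup [[ 436.68187493 -392.30721692   75.        ]]
handle side outermost [[ 590.1116257  -314.52532862   45.        ]]
green [411.22 197.96] 137 [[ 0.55841638 -0.24995361  0.02      ]]
```

Call:
{"fn": "jog_arm", "kwargs": {
  "xyz": [
    [0,-0.007,0.015],
    [0,-0.02,0.045],
    [0,-0.037,0.08],
    [0,-0.055,0.12],
    [0.005,-0.073,0.16],
    [0.01,-0.09,0.195],
    [0.015,-0.103,0.223],
    [0.016,-0.109,0.235],
    [0.016,-0.11,0.2375],
    [0.016,-0.11,0.2375],
    [0.016,-0.11,0.2375],
    [0.016,-0.11,0.2375]
  ],
  "yaw": [0,0,0,0,0,0,0,0,0,0,0,0]
}}

```text
time: 18.8
tcp_pos: [0.5605, -0.2476, 0.2007]
eef_rot: [0.44, 0.547, -0.435, 0.563]
contact_force: [-0.8, 0.0, -0.1]
opening: 0.0855
```

```bash
python3 - <<'E'
from h import *
for z in (.02,.0): print(rel([.5588,-.2502,z],13.1))
E
```

```text
(array([ 0.1806, -0.0059, -0.0003]), np.float64(0.41), np.float64(13.51), array([ 0.0223, -0.0084, -0.9997]))
(array([ 0.2006, -0.0063, -0.0006]), np.float64(0.41), np.float64(13.51), array([ 0.0223, -0.0084, -0.9997]))
```

Call:
{"fn": "jog_arm", "kwargs": {
  "xyz": [
    [0.02,-0.003,0],
    [0.05,-0.006,0],
    [0.085,-0.006,0],
    [0.12,-0.006,0],
    [0.15,-0.006,0],
    [0.167,-0.006,0],
    [0.17,-0.006,0],
    [0.17,-0.006,0],
    [0.17,-0.006,0]
  ],
  "yaw": [0,0,0,0,0,0,0,0,0]
}}

```text
time: 19.7
tcp_pos: [0.5601, -0.2502, 0.0322]
eef_rot: [0.44, 0.546, -0.435, 0.564]
contact_force: [0.7, -0.1, 0.4]
opening: 0.0853
```

```bash
python3 - <<'E'
from h import *
for z in (.02,.0): print(rel([.5588,-.2502,z],13.1))
shot('side','d2',(340,110,460,210),6)
E
```

```text
(array([ 0.0122, -0.0015, -0.0005]), np.float64(0.46), np.float64(13.56), array([ 0.0253, -0.0092, -0.9996]))
(array([ 0.0322, -0.0019, -0.0008]), np.float64(0.46), np.float64(13.56), array([ 0.0253, -0.0092, -0.9996]))
```

View pics/d2.png

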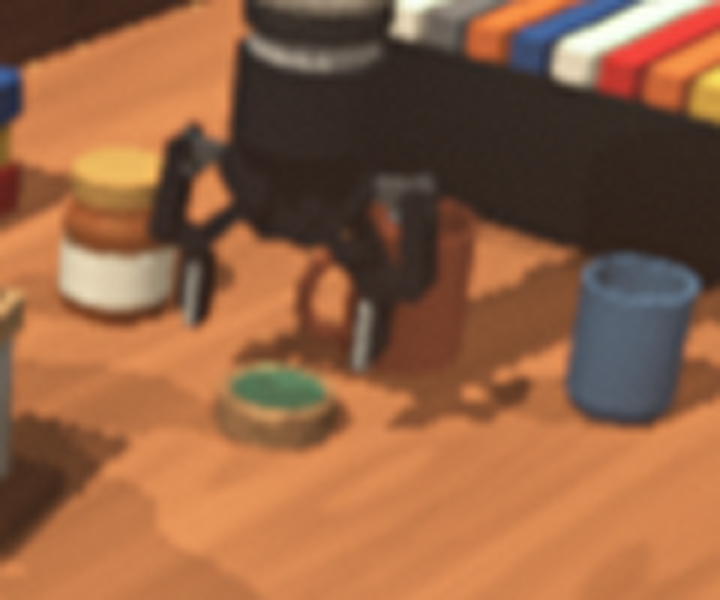

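Call:
{"fn": "jog_arm", "kwargs": {
  "xyz": [
    [0.01,-0.0015,0],
    [0.02,-0.002,-0.0005],
    [0.028,-0.002,-0.0005],
    [0.032,-0.002,-0.0005],
    [0.032,-0.002,-0.0005],
    [0.032,-0.002,-0.0005]
  ],
  "yaw": [0,0,0,0,0,0]
}}

```text
time: 20.35
tcp_pos: [0.5589, -0.2507, 0.0002]
eef_rot: [0.441, 0.546, -0.435, 0.565]
contact_force: [0.8, 0.2, -0.3]
opening: 0.0854
```

Call:
{"fn": "jog_arm", "kwargs": {
  "xyz": [
    [0,0,0],
    [0,0,0],
    [0,0,0],
    [0,0,0],
    [0,0,0]
  ],
  "yaw": [0,0,0,0,0],
  "hand": 0
}}

```text
time: 20.85
tcp_pos: [0.5599, -0.2509, 0.0013]
eef_rot: [0.441, 0.546, -0.434, 0.565]
contact_force: [-0.2, -0.6, 5.6]
opening: 0.062
```

```bash
python3 - <<'E'
from h import *
for z in (.0,): print(rel([.5588,-.2502,z],13.1))
shot('side','d3',(340,110,460,210),6)
E
```

```text
(array([ 0.0013, -0.0009, -0.001 ]), np.float64(0.45), np.float64(13.55), array([ 0.0275, -0.0102, -0.9996]))
```

View pics/d3.png

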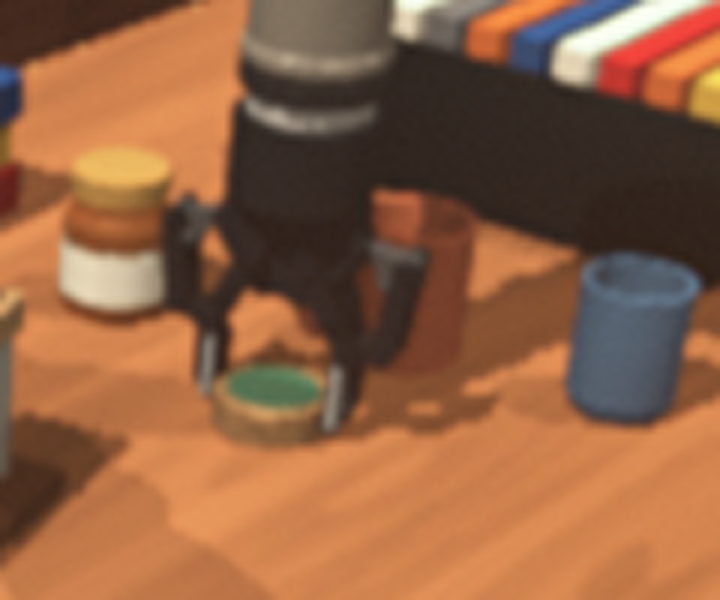

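Call:
{"fn": "jog_arm", "kwargs": {
  "xyz": [
    [-0.01,0,0],
    [-0.03,0,0],
    [-0.06,0,0],
    [-0.095,0,0],
    [-0.13,0,0],
    [-0.155,0,0],
    [-0.167,0,0],
    [-0.17,0,0],
    [-0.17,0,0],
    [-0.17,0,0]
  ],
  "yaw": [0,0,0,0,0,0,0,0,0,0]
}}

```text
time: 21.9
tcp_pos: [0.5539, -0.2489, 0.1692]
eef_rot: [0.44, 0.547, -0.435, 0.564]
contact_force: [1.0, -0.8, -1.0]
opening: 0.0618
```

```bash
python3 - <<'E'
from h import *
print(rel([.6165,.0045,.17],13.1))
E
```

```text
(array([-0.0016,  0.1202, -0.2317]), np.float64(0.45), np.float64(13.55), array([ 0.0239, -0.0087, -0.9997]))
```

Call:
{"fn": "jog_arm", "kwargs": {
  "xyz": [
    [0,0.008,-0.015],
    [0,0.022,-0.043],
    [0,0.04,-0.078],
    [-0.001,0.06,-0.116],
    [-0.0015,0.08,-0.155],
    [-0.0015,0.098,-0.19],
    [-0.0015,0.112,-0.217],
    [-0.0015,0.119,-0.229],
    [-0.0015,0.12,-0.2315],
    [-0.0015,0.12,-0.2315],
    [-0.0015,0.12,-0.2315],
    [-0.0015,0.12,-0.2315]
  ],
  "yaw": [0,0,0,0,0,0,0,0,0,0,0,0]
}}

```text
time: 23.1
tcp_pos: [0.6163, 0.0013, 0.1698]
eef_rot: [0.441, 0.546, -0.436, 0.563]
contact_force: [0.7, -0.7, -0.7]
opening: 0.0618
```

```bash
python3 - <<'E'
from h import *
shot('side','d4',(250,60,390,180),5)
shot('top','d5',(280,120,400,220),6)
print(rel([.6165,.0045,.112],13.1))
E
```

```text
(array([ 0.0579, -0.0005, -0.0029]), np.float64(0.29), np.float64(13.39), array([ 0.0238, -0.0096, -0.9997]))
```

View pics/d4.png

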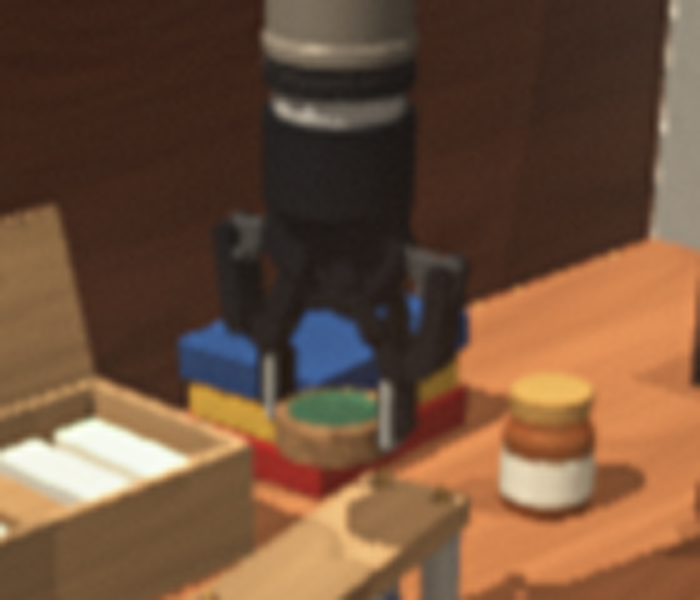

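View pics/d5.png

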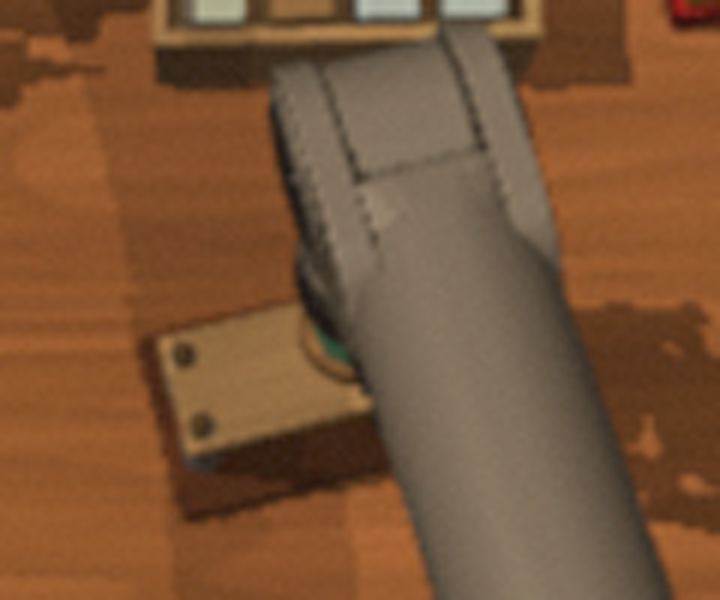

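Call:
{"fn": "jog_arm", "kwargs": {
  "xyz": [
    [0.012,-0.0005,-0.002],
    [0.026,-0.0005,-0.003],
    [0.04,-0.0005,-0.003],
    [0.05,-0.0005,-0.003],
    [0.057,-0.0005,-0.003],
    [0.057,-0.0005,-0.003],
    [0.057,-0.0005,-0.003],
    [0.057,-0.0005,-0.003]
  ],
  "yaw": [0,0,0,0,0,0,0,0]
}}

```text
time: 24.0
tcp_pos: [0.6171, 0.0048, 0.1137]
eef_rot: [0.441, 0.546, -0.435, 0.564]
contact_force: [-0.2, 0.1, -0.2]
opening: 0.0616
```

```bash
python3 - <<'E'
from h import *
shot('side','d6',(250,90,390,210),5)
shot('top','d7',(290,140,390,220),7)
print(rel([.6165,.0045,.112],13.1),get_state()['tcp_pos'])
E
```

```text
(array([ 0.0017, -0.0006,  0.    ]), np.float64(0.29), np.float64(13.39), array([ 0.0253, -0.0095, -0.9996])) [0.61705443 0.00469529 0.11369864]
```

View pics/d6.png

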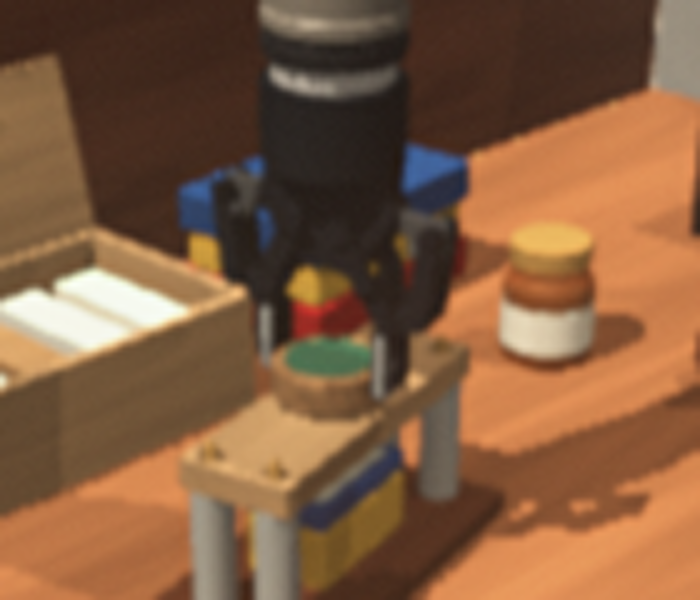

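View pics/d7.png

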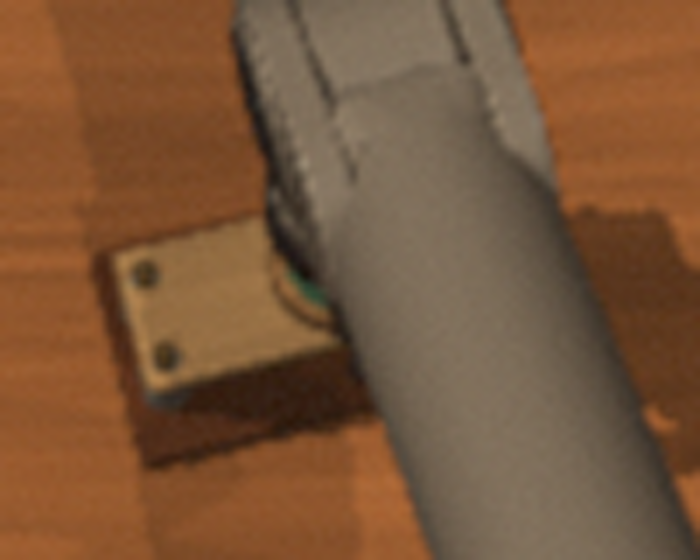

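```bash
python3 - <<'E'
from bd import *
from m import *
dev('top',[(146,273),(167,356)],7,(290,140),.108)
dev('side',[(211,452),(276,468)],5,(250,90),.113)
m=R_(sh,(40,60,30),(90,255,255));mm=m*0;mm[150:170,300:335]=m[150:170,300:335]
cn=max(cv2.findContours(mm,0,1)[0],key=cv2.contourArea).reshape(-1,2)
P=(plane(S,cn.astype(float),.133)[:,:2]*1000).astype(np.float32)
print(mm.sum(),cv2.minEnclosingCircle(P),cv2.fitEllipse(P))
x,y,w,h=cv2.boundingRect(mm);print(x,y,w,h)
m=R_(th,(40,60,30),(90,255,255));print(np.argwhere(m[175:190,325:345]).tolist()[:5])
E
```

```text
top dev in stand axes [[0.4, -0.8], [-0.0, -0.5]] mean [ 0.2 -0.6] yaw of hole pair 12.7 len 40.4
side dev in stand axes [[-2.7, 4.1], [-0.7, 1.4]] mean [-1.7  2.8] yaw of hole pair 17.1 len 38.1
91 ((619.3775634765625, 5.900359153747559), 21.685680389404297) ((619.0626220703125, 5.883251190185547), (38.93259048461914, 41.821311950683594), 142.14639282226562)
308 158 16 7
[[4, 7], [5, 8], [5, 9], [6, 8], [6, 9]]
```

Call:
{"fn": "jog_arm", "kwargs": {
  "xyz": [
    [0.0015,-0.001,0],
    [0.003,-0.001,0],
    [0.0045,-0.001,0],
    [0.005,-0.001,0],
    [0.005,-0.001,0]
  ],
  "yaw": [0,0,0,0,0]
}}

```text
time: 24.8
tcp_pos: [0.6157, 0.0042, 0.1093]
eef_rot: [0.441, 0.546, -0.436, 0.564]
contact_force: [-3.1, -0.1, 5.2]
opening: 0.0618
```

Call:
{"fn": "jog_arm", "kwargs": {
  "xyz": [
    [0,0,0],
    [0,0,0],
    [0,0,0],
    [0,0,0],
    [-0.02,0,0],
    [-0.05,0,0],
    [-0.08,0,0],
    [-0.1,0,0],
    [-0.105,0,0],
    [-0.105,0,0],
    [-0.105,0,0],
    [-0.105,0,0]
  ],
  "yaw": [0,0,0,0,0,0,0,0,0,0,0,0],
  "hand": 100
}}

```text
time: 26.0
tcp_pos: [0.6121, 0.005, 0.2124]
eef_rot: [0.44, 0.547, -0.437, 0.563]
contact_force: [1.0, -0.2, 0.3]
opening: 0.0853
```

```bash
python3 - <<'E'
from h import *
print(tool()[1].round(3));print(rel([.436,-.392,.2],13.1))
c=shot('side','e0',(260,100,370,190),7)
E
```

```text
[[ 0.021  0.973  0.231]
 [-0.01   0.231 -0.973]
 [-1.     0.018  0.015]]
(array([ 0.0128, -0.2634,  0.3453]), np.float64(0.28), np.float64(13.38), array([ 0.0211, -0.0104, -0.9997]))
```

View pics/e0.png

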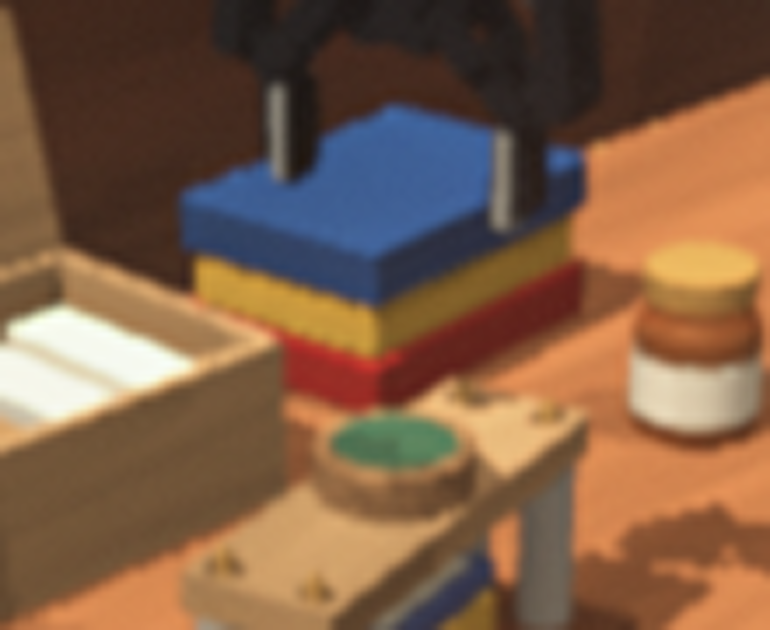

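Call:
{"fn": "jog_arm", "kwargs": {
  "xyz": [
    [0,-0.011,0.015],
    [0,-0.032,0.042],
    [0,-0.059,0.077],
    [0,-0.088,0.115],
    [0.003,-0.117,0.153],
    [0.006,-0.146,0.191],
    [0.009,-0.175,0.229],
    [0.012,-0.202,0.265],
    [0.0125,-0.227,0.298],
    [0.0125,-0.248,0.325],
    [0.0125,-0.259,0.34],
    [0.0125,-0.263,0.345]
  ],
  "yaw": [0,0,0,0,0,0,0,0,0,0,0,0]
}}

```text
time: 27.25
tcp_pos: [0.4339, -0.3946, 0.1991]
eef_rot: [0.441, 0.546, -0.439, 0.561]
contact_force: [0.4, 0.1, -0.6]
opening: 0.0856
```

Call:
{"fn": "jog_arm", "kwargs": {
  "xyz": [
    [0,0,0],
    [0,0,0]
  ],
  "yaw": [0,0]
}}

```text
time: 27.45
tcp_pos: [0.4343, -0.3932, 0.1985]
eef_rot: [0.441, 0.547, -0.438, 0.561]
contact_force: [0.5, 0.0, -0.2]
opening: 0.0853
```

```bash
python3 - <<'E'
from m import *
cv2.imwrite('pics/e1.png',cv2.resize(T['image'][150:220,290:390],None,fx=7,fy=7,interpolation=cv2.INTER_CUBIC))
cv2.imwrite('pics/e2.png',cv2.resize(S['image'][100:220,390:510],None,fx=6,fy=6,interpolation=cv2.INTER_CUBIC))
O=np.array([616.9,4.8]);t=np.radians(13.1);B=np.array([[np.cos(t),np.sin(t)],[-np.sin(t),np.cos(t)]])
for c,n,m in cents(T,R_(th,(40,60,30),(90,255,255)),(320,165,355,195),30): q=plane(T,c,.128)[0,:2]*1000; print('green',c,n,q,B@(q-O))
O=np.array([616.5,6.3])
for c,n,m in cents(S,R_(sh,(40,60,30),(90,255,255)),(295,150,335,175),30): q=plane(S,c,.128)[0,:2]*1000; print('greenS',c,n,q,B@(q-O))
for c,n,m in cents(T,R_(th,(13,60,110),(26,165,255)),(295,150,385,210),100): r=rect(T,m,.108); print('board',r,B@(np.array(r[0])-[616.9,4.8]))
p,M=tool();print(M[:,0],p)
for z in (.1,.028): print(rel([.437,-.393,z],13.1))
E
```

```text
green [337.86 176.75] 159 [616.79951869   5.89827746] [0.15105964 1.09247008]
greenS [315.87 162.6 ] 87 [618.79773711   5.02047326] [ 1.94793431 -1.76701341]
board ((617.2781982421875, 4.4992523193359375), (68.99600982666016, 203.37289428710938), 13.348011016845703) [ 0.30019114 -0.37864014]
[ 0.0193235  -0.00917416 -0.99977119] [ 0.43500665 -0.39260344  0.19898509]
(array([ 0.099 ,  0.0002, -0.0005]), np.float64(0.14), np.float64(13.24), array([ 0.0193, -0.0092, -0.9998]))
(array([ 0.171 , -0.001 , -0.0014]), np.float64(0.14), np.float64(13.24), array([ 0.0193, -0.0092, -0.9998]))
```

View pics/e1.png

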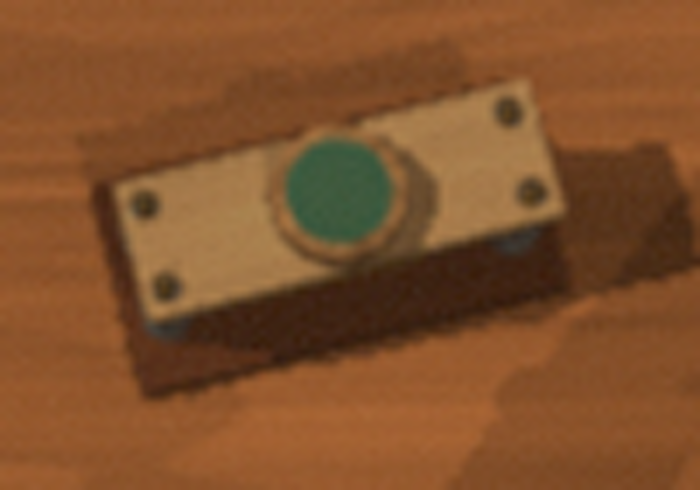

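View pics/e2.png

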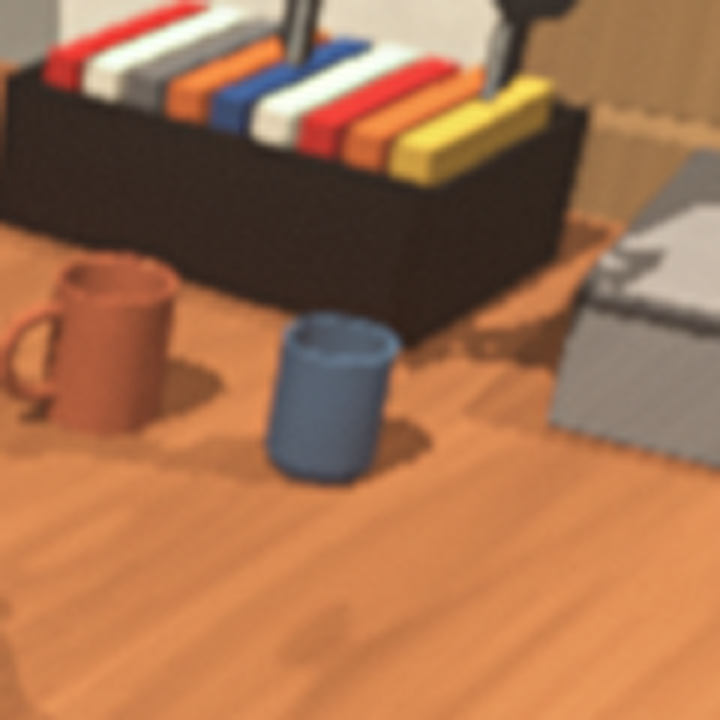

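Call:
{"fn": "jog_arm", "kwargs": {
  "xyz": [
    [0.02,0,-0.0005],
    [0.05,0,-0.0005],
    [0.08,0,-0.0005],
    [0.1,0,-0.0005],
    [0.11,0,-0.0005],
    [0.11,0,-0.0005],
    [0.11,0,-0.0005]
  ],
  "yaw": [0,0,0,0,0,0,0]
}}

```text
time: 28.25
tcp_pos: [0.4381, -0.3931, 0.0901]
eef_rot: [0.441, 0.546, -0.437, 0.563]
contact_force: [-1.0, 0.6, 0.4]
opening: 0.0855
```

```bash
python3 - <<'E'
from h import *
print(rel([.437,-.393,.028],13.1))
shot('side','e3',(390,100,490,200),7)
shot('top','e4',(410,180,510,260),7)
E
```

```text
(array([ 0.062 , -0.0022, -0.0012]), np.float64(0.2), np.float64(13.3), array([ 0.021 , -0.0101, -0.9997]))
```

View pics/e3.png

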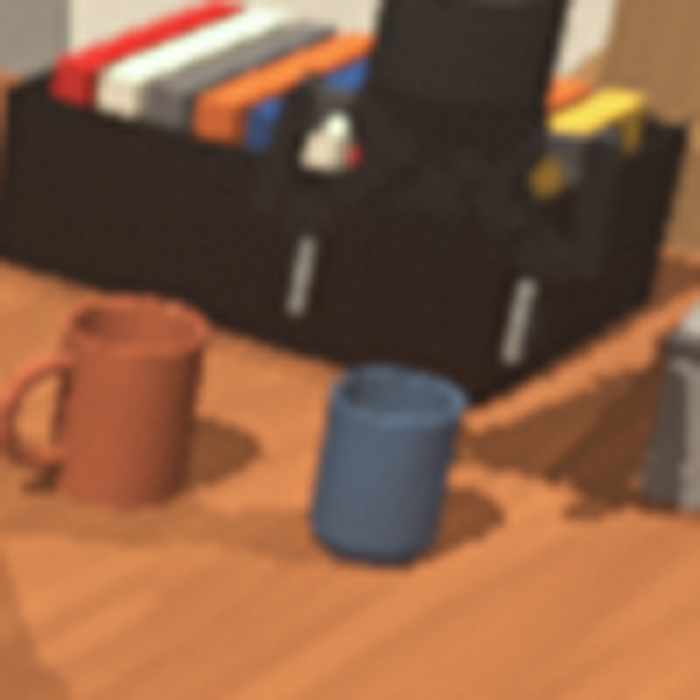

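View pics/e4.png

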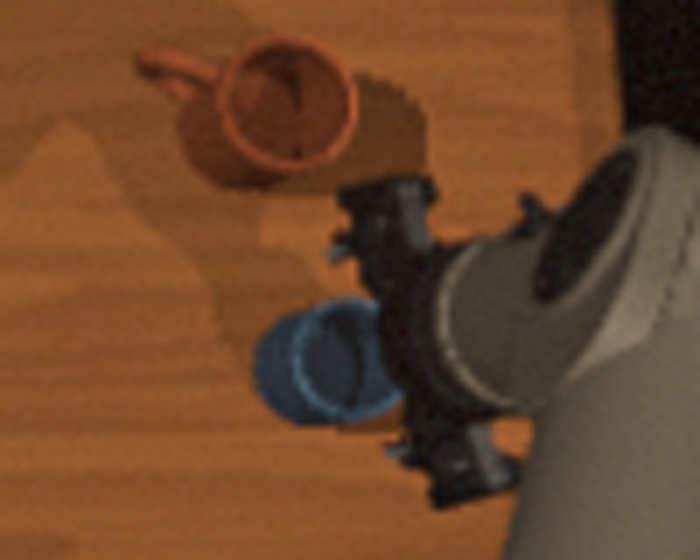

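Call:
{"fn": "jog_arm", "kwargs": {
  "xyz": [
    [0.01,-0.0015,-0.001],
    [0.025,-0.002,-0.001],
    [0.04,-0.002,-0.001],
    [0.053,-0.002,-0.001],
    [0.061,-0.002,-0.001],
    [0.062,-0.002,-0.001],
    [0.062,-0.002,-0.001]
  ],
  "yaw": [0,0,0,0,0,0,0]
}}

```text
time: 29.05
tcp_pos: [0.4375, -0.3938, 0.0285]
eef_rot: [0.441, 0.546, -0.437, 0.563]
contact_force: [-0.1, 0.8, -1.0]
opening: 0.0855
```

Call:
{"fn": "jog_arm", "kwargs": {
  "xyz": [
    [0,0,0],
    [0,0,0],
    [0,0,0],
    [0,0,0],
    [0,0,0]
  ],
  "yaw": [0,0,0,0,0],
  "hand": 0
}}

```text
time: 29.55
tcp_pos: [0.4383, -0.3947, 0.0297]
eef_rot: [0.44, 0.545, -0.437, 0.564]
contact_force: [-0.5, -0.3, 6.3]
opening: 0.056
```

```bash
python3 - <<'E'
from h import *
print(rel([.437,-.393,.028],13.1))
shot('side','e5',(390,100,490,200),7)
E
```

```text
(array([ 0.0017, -0.0009, -0.0019]), np.float64(0.16), np.float64(13.26), array([ 0.0234, -0.0129, -0.9996]))
```

View pics/e5.png

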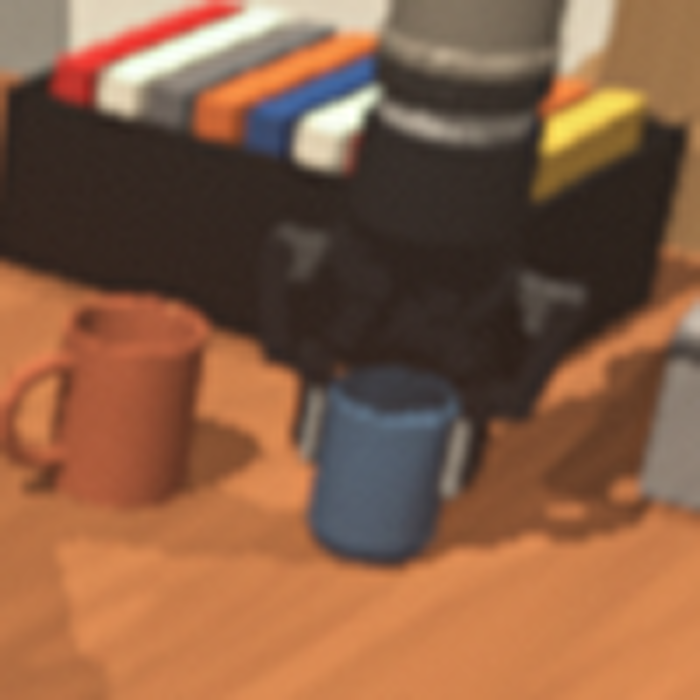

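Call:
{"fn": "jog_arm", "kwargs": {
  "xyz": [
    [-0.01,0,0],
    [-0.03,0,0],
    [-0.06,0,0],
    [-0.095,0,0],
    [-0.13,0,0],
    [-0.16,0,0],
    [-0.176,0,0],
    [-0.18,0,0],
    [-0.18,0,0],
    [-0.18,0,0]
  ],
  "yaw": [0,0,0,0,0,0,0,0,0,0]
}}

```text
time: 30.6
tcp_pos: [0.433, -0.3916, 0.2078]
eef_rot: [0.441, 0.546, -0.437, 0.562]
contact_force: [-1.5, 0.3, -3.4]
opening: 0.0564
```

```bash
python3 - <<'E'
from h import *
print(rel([.617,.004,.21],13.1))
E
```

```text
(array([-0.0026,  0.2699, -0.3428]), np.float64(0.17), np.float64(13.27), array([ 0.0206, -0.0105, -0.9997]))
```

Call:
{"fn": "jog_arm", "kwargs": {
  "xyz": [
    [0,0.011,-0.014],
    [0,0.03,-0.038],
    [0,0.055,-0.07],
    [0,0.083,-0.105],
    [0,0.112,-0.142],
    [0,0.141,-0.179],
    [-0.001,0.17,-0.216],
    [-0.002,0.199,-0.253],
    [-0.0025,0.226,-0.287],
    [-0.0025,0.249,-0.316],
    [-0.0025,0.263,-0.334],
    [-0.0025,0.269,-0.3415]
  ],
  "yaw": [0,0,0,0,0,0,0,0,0,0,0,0]
}}

```text
time: 31.8
tcp_pos: [0.6159, 0.0068, 0.2079]
eef_rot: [0.439, 0.549, -0.436, 0.562]
contact_force: [-0.6, 1.1, -3.0]
opening: 0.0562
```

Call:
{"fn": "jog_arm", "kwargs": {
  "xyz": [
    [0,0,0],
    [0,0,0],
    [0,0,0]
  ],
  "yaw": [0,0,0]
}}

```text
time: 32.1
tcp_pos: [0.6153, 0.0042, 0.2074]
eef_rot: [0.439, 0.548, -0.437, 0.561]
contact_force: [0.2, -0.8, -2.3]
opening: 0.0564
```

```bash
python3 - <<'E'
from h import *
print(rel([.617,.004,.163],13.1), get_state()['tcp_pos'])
shot('side','f1',(250,50,390,180),5)
shot('top','f2',(290,130,390,220),7)
E
```

```text
(array([ 0.0444,  0.001 , -0.    ]), np.float64(0.31), np.float64(13.41), array([ 0.0158, -0.0096, -0.9998])) [0.61533094 0.00417645 0.20736171]
```

View pics/f1.png

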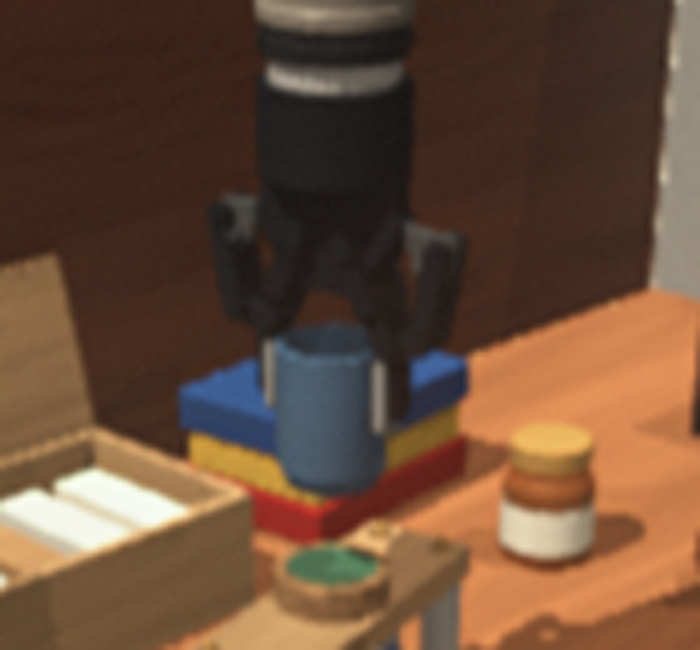

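View pics/f2.png

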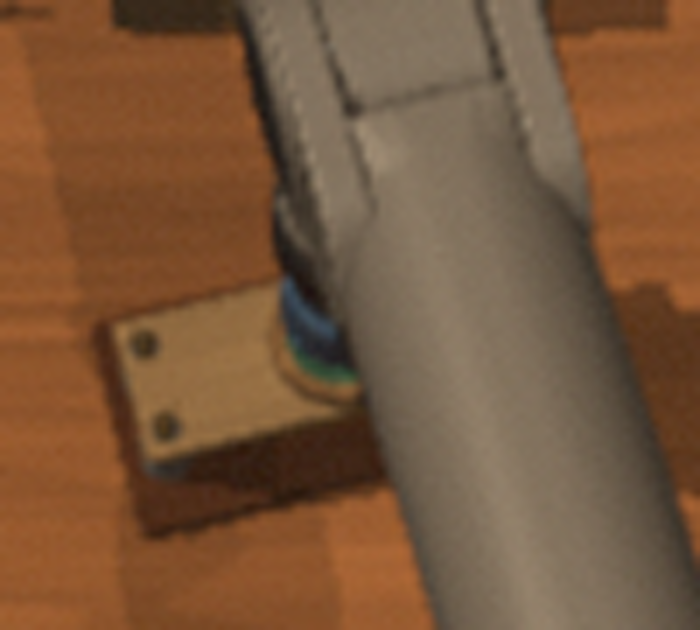

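```bash
python3 - <<'E'
from h import *
c=capture('top')
k=lambda p:(np.array(p,float)+.5)/7+[290,130]-.5
a=plane(c,k((280,293)),.2526)[0]*1000;b=plane(c,k((271,340)),.123)[0]*1000
print(a,b,'cup y',a[1]-29,'coaster y',b[1]-32)
S=capture('side');q=lambda p:(np.array(p,float)+.5)/5+[250,50]-.5
print('cup rim centre', plane(S,q((330,341)),.2526)*1000)
E
```

```text
[607.91111107  36.24833398 252.6       ] [613.97941569  36.63259469 123.        ] cup y 7.248333981529591 coaster y 4.632594694813655
cup rim centre [[619.86396963   4.59931397 252.6       ]]
```

```bash
python3 - <<'E'
from h import *
print(rel([.616,.0032,.163],13.1))
E
```

```text
(array([ 0.0452, -0.001 ,  0.0016]), np.float64(0.37), np.float64(13.47), array([ 0.0175, -0.0084, -0.9998]))
```

Call:
{"fn": "jog_arm", "kwargs": {
  "xyz": [
    [0.008,-0.0005,0.001],
    [0.018,-0.001,0.0015],
    [0.028,-0.001,0.0015],
    [0.037,-0.001,0.0015],
    [0.044,-0.001,0.0015],
    [0.045,-0.001,0.0015],
    [0.045,-0.001,0.0015],
    [0.045,-0.001,0.0015]
  ],
  "yaw": [0,0,0,0,0,0,0,0]
}}

```text
time: 33.1
tcp_pos: [0.6164, 0.0035, 0.1636]
eef_rot: [0.44, 0.548, -0.436, 0.562]
contact_force: [-0.4, 0.2, -2.0]
opening: 0.0561
```

```bash
python3 - <<'E'
from h import *
print(rel([.616,.0032,.158],13.1),get_state()['tcp_pos'])
shot('side','f3',(260,70,370,170),7)
shot('top','f4',(290,130,390,220),7)
E
```

```text
(array([ 0.0056, -0.0005,  0.0001]), np.float64(0.37), np.float64(13.47), array([ 0.0185, -0.0082, -0.9998])) [0.61635574 0.00347767 0.1636234 ]
```

View pics/f3.png

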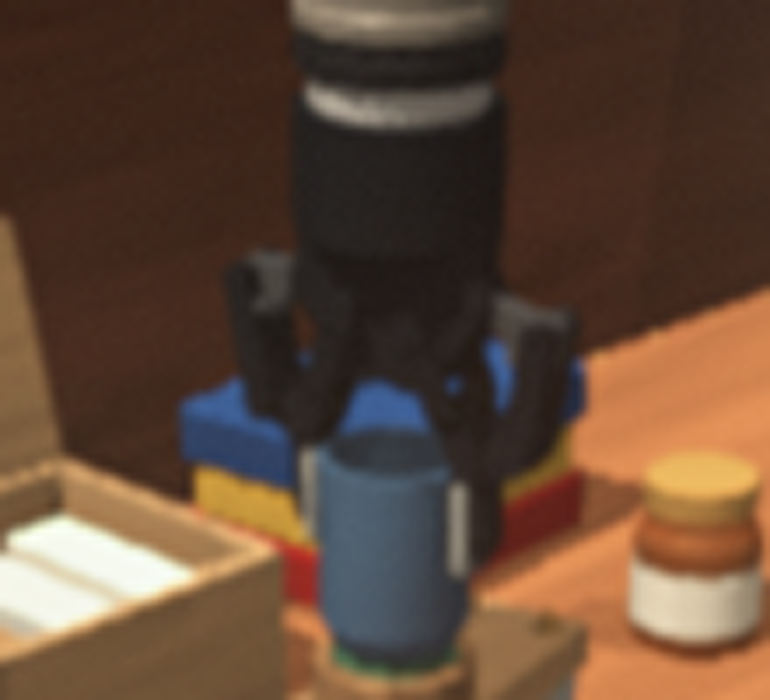

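View pics/f4.png

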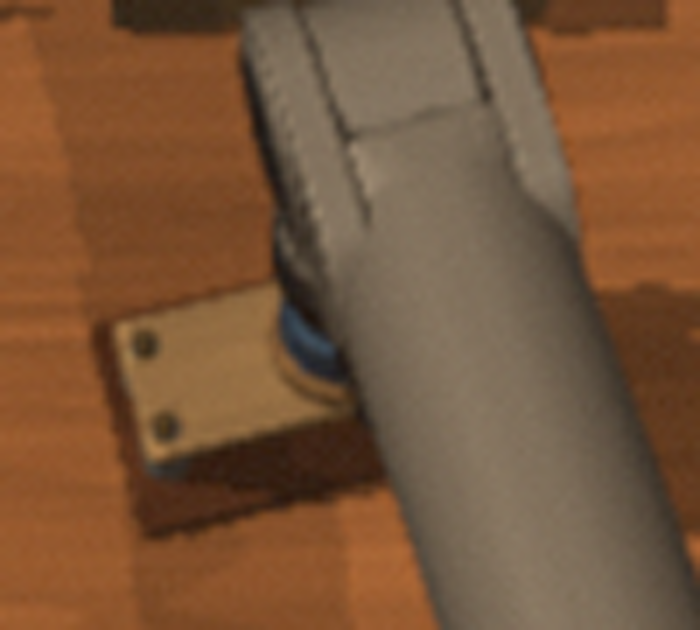

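Call:
{"fn": "jog_arm", "kwargs": {
  "xyz": [
    [0.0015,-0.0004,0],
    [0.003,-0.0004,0],
    [0.0045,-0.0004,0],
    [0.006,-0.0004,0],
    [0.0065,-0.0004,0],
    [0.0065,-0.0004,0]
  ],
  "yaw": [0,0,0,0,0,0]
}}

```text
time: 33.8
tcp_pos: [0.6161, 0.0033, 0.1577]
eef_rot: [0.44, 0.548, -0.436, 0.562]
contact_force: [-1.7, -0.6, 1.3]
opening: 0.056
```

Call:
{"fn": "jog_arm", "kwargs": {
  "xyz": [
    [0,0,0],
    [0,0,0],
    [0,0,0],
    [0,0,0],
    [-0.01,0,0],
    [-0.03,0,0],
    [-0.06,0,0],
    [-0.09,0,0],
    [-0.11,0,0],
    [-0.115,0,0],
    [-0.115,0,0],
    [-0.115,0,0]
  ],
  "yaw": [0,0,0,0,0,0,0,0,0,0,0,0],
  "hand": 100
}}

```text
time: 35.0
tcp_pos: [0.6133, 0.004, 0.2714]
eef_rot: [0.439, 0.549, -0.437, 0.562]
contact_force: [-0.6, 0.1, -0.6]
opening: 0.0852
```

Call:
{"fn": "jog_arm", "kwargs": {
  "xyz": [
    [0,-0.015,0.01],
    [0,-0.04,0.03],
    [0,-0.07,0.06],
    [0,-0.1,0.09],
    [0,-0.13,0.12],
    [0,-0.15,0.145],
    [0,-0.16,0.155],
    [0,-0.16,0.16],
    [0,-0.16,0.16]
  ],
  "yaw": [0,0,0,0,0,0,0,0,0]
}}

```text
time: 35.9
tcp_pos: [0.4947, -0.189, 0.27]
eef_rot: [0.439, 0.549, -0.437, 0.561]
contact_force: [-0.1, 0.8, -0.4]
opening: 0.0853
```

```bash
python3 - <<'E'
from m import *
cv2.imwrite('pics/g1.png',cv2.resize(T['image'][150:220,290:390],None,fx=7,fy=7,interpolation=cv2.INTER_CUBIC))
cv2.imwrite('pics/g2.png',cv2.resize(S['image'][100:220,260:370],None,fx=5,fy=5,interpolation=cv2.INTER_CUBIC))
cv2.imwrite('pics/g3.png',T['image'])
E
```

```text
(no output)
```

View pics/g1.png

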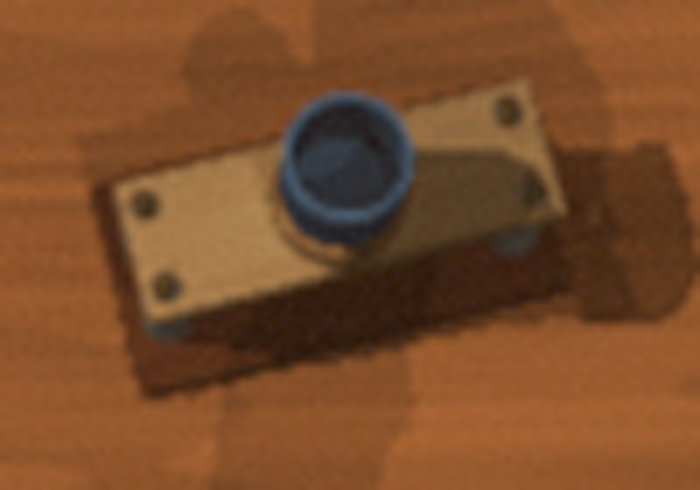

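View pics/g2.png

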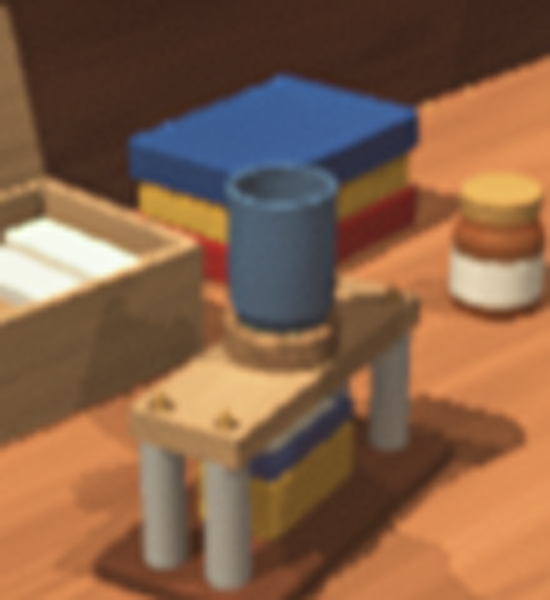

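View pics/g3.png

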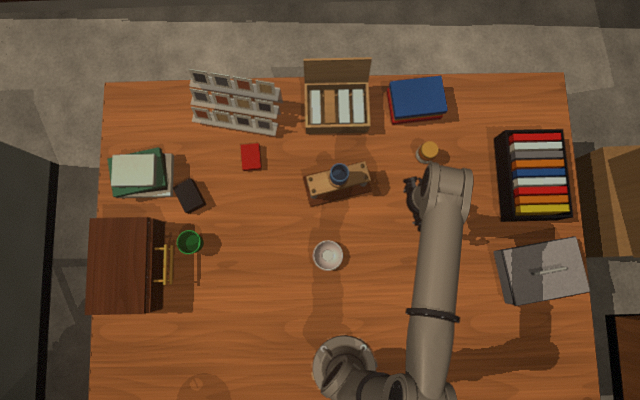

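```bash
python3 - <<'E'
from m import *
k=lambda p:(np.array(p,float)+.5)/7+[290,150]-.5
P=plane(T,k([(349,157)]),.203)*1000; print('cup rim T',P)
q=lambda p:(np.array(p,float)+.5)/5+[260,100]-.5
print('cup rim S',plane(S,q((282,186)),.203)*1000)
for c,n,m in cents(T,R_(th,(13,60,110),(26,165,255)),(295,150,385,210),100): print('board',rect(T,m,.108))
s=get_state();print(s['time'],s['joint_velocities'].round(3),s['contact_force'])
E
```

```text
cup rim T [[616.16119114   4.61366911 203.        ]]
cup rim S [[616.51962931   6.67294721 203.        ]]
board ((635.1148071289062, -62.852909088134766), (63.68309783935547, 62.06197738647461), 12.966984748840332)
board ((604.885498046875, 56.77253341674805), (69.00074768066406, 95.42339324951172), 12.844237327575684)
36.1 [ 0.    -0.003  0.005 -0.003  0.004  0.001  0.   ] [-0.37501645  0.27350249  0.07015031]
```

Cup centre (616.2, 4.6) sits within about 1.5 mm of the coaster and board centres. Handing in.

```bash
python3 -c "
from bench import close_job
print(close_job())"
```

```text
the job is handed in; nothing more can be done
None
```

The stand is dressed and handed in at about 36 s of the 72 s allowed. The tin is upright and lengthwise on the bottom shelf, and the board sits over all four pins. The coaster lies flat on the board, with the cup upright on it. I set each thing down under light contact (a few newtons) and let go before starting the next.

What the last camera checks showed, relative to my estimate of the stand's centre:

| Item | How far off centre | Notes |
|---|---|---|
| Tin | about 1 mm across, 2 mm along | turned within 0.5° of the stand; measured before the board went on |
| Board | about 0.5 mm | all four pins visible in their holes |
| Coaster | about 1 mm (top camera) | about 1.5 mm from the board's centre |
| Cup | about 1 mm (top camera) | about 1.5 mm from the coaster's centre |

- **Disagreement:** the side camera differed from the top camera by 2–3 mm on the coaster and cup. I relied mainly on the top view.
- **Tool tilt:** the gripper drifted to about 1.5° off vertical during the job. Everything still appeared to settle flat once released.
- **Other goods:** the jar, bowl, pot, red box and black box look unmoved in the last pictures. The arm hid the mug in the final top view; it was last seen in its place just after I gripped the cup.

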